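# Load the pouch cells into their test jigs

## Robot

A 6-joint arm with a two-finger parallel gripper is mounted at the origin on the work surface. World frame = base frame: x ahead of the robot, y to its left, z up, the work surface at z = 0. Lengths are in m, angles in degrees, forces in N, time in s.
With the tool pointing down it reaches from about 0.4 to 0.825 m from the base axis. Payload 7 kg.
Tool frame: the origin (TCP) lies between the finger pads; the fingertips stand 11 mm ahead of it and the grasp point (between the pads) lies 8 mm behind it (r.tcp_to_tips is the distance from the TCP to the fingertips, in m); x points along the fingers, y is the direction in which the jaws open and shut, and the axes are right-handed (so a half turn about x gives the same grasp; the last joint's range is limited). The gripper opens to 88 mm and grips with 3 to 60 N. Pads are 19 mm wide; open, the fingers measure 130 mm over their backs; the gripper's body (78 mm by 193 mm) begins 47 mm behind the grasp point.
Start: joints at [-60.613, 20.546, 0.682, 0, -70.136, -16.507], TCP at [0.15, -0.658, 0.238] pointing down, gripper open.
Joint ranges: [-176.03, 176.03], [-82.01, 121.73], [-58.28, 71.71], [-173.87, 95.51], [-174.79, -0.11], [-173.66, 173.66]. Speed limits (degrees/s): [136.94, 136.94, 172.46, 180, 180, 180].

## Interface

Orientations are given as [roll, pitch, yaw] about the fixed x, y, z axes, in that order (R = Rz(yaw) Ry(pitch) Rx(roll)).
In Python, from plant import r gives the robot as it stands.
- The arm moves only by the tool arm_command, never from a script. Its argument "plan" is a list of rows, each an object of numbers: "dx", "dy", "dz": the shift along the tool's x, y, z each as a share of 0.02 m, from -1 to 1; "wx", "wy", "wz": the turn, a rotation vector about the tool's x, y, z each as a share of 0.08 rad, from -1 to 1. In form: [{"dx": .., "dy": .., "dz": .., "wx": .., "wy": .., "wz": ..}, ...]. A call has 1 to 20 rows; each row shifts and turns the pose as measured when the row begins, along the tool's axes as they then stand; what a row does not reach is not made up. A row lasts 1/12 s, in which the tool goes at most 41.7 mm and 7.16 degrees, less where a joint would pass 70% of its speed; a pose out of reach is approached as far as the arm can. A call with a number of a shift or a turn outside -1 to 1 is refused whole. A call with a gripper value outside its range is refused whole. "fingers" is the closure, from -1 (fully open) to 1 (shut), so that 0 is half open, set as the call begins (left out, the last holds). The fingers move at their own pace and stop on an object; "force" is the grip in N (left out, the last holds). Time passes only in rows, so rows that do not move let the fingers close. It gives the time, the measured TCP pose, the force and the opening at its end, in the units of the state.
- r.get_state(): the state, without advancing time (a new reading comes with each control period).
- r.capture(name): name is "side" or "top"; returns (picture, depth): 480x640x3 uint8, red, green, blue; 480x640 float32, m along the optical axis (not along the pixel's ray), 0 where there is no reading.
- r.camera_model(name): a dict with "vertical_fov" (degrees; the focal length in pixels is half the picture's height over the tangent of half this angle, whatever the lens; pixels are square), "cx", "cy" (the principal point, pixels), "dist" ([k1, k2, p1, p2, k3] as OpenCV has them; the pictures are not rectified), "R" (3x3) and "t" (3): a world point X has camera coordinates R X + t. Camera axes: x right, y down, z forward; pixel columns grow to the right and rows downward; lengths in m; the calibration is good to about 2 mm. A picture is of the moment at which its call begins. camera_model takes no time and is no camera call.
- r.close_job(): hands the job in, once; it reports no verdict.
Trained networks look in the newest picture that a camera, given by its name, has taken for a name from the list of things; names that differ only in an ending like _2 or _b are one class to them, and where a whole thing is asked for, a point or a joint stands for the part that bears it (a point fixed in the world has none). Each returns a list of dicts, best first, with "score" (0 to 1); they miss things now and then, are a little off and sometimes report something else, mostly with a low value. They report only what shows in the picture. A call takes as long as a camera call. They do not tell look-alikes from the thing itself.
- r.cut_out(camera, query): "mask" (480x640 bool, what is visible of it) and "bbox" ([left, top, width, height] in pixels, round what is visible of it).
- r.spot_point(camera, query): "centre" ([column, row] in pixels: a listed point, or the origin of a listed thing).
The state is a dict: "time_s": time; "joints": joint angles; "qd": joint speeds; "joint_torque": joint torques, N m; "tcp_pos": TCP position; "eef_rot": TCP orientation; "contact_force": force on the tool from outside, world axes, zero at the start; "moment": the same for the moment, N m; "gripper_width": finger opening in m.
Only numpy, scipy, OpenCV 4.12 (cv2) and the standard library are available. Lean on these libraries where they do the work, as an engineer would, in place of code of your own. Each camera call takes 0.05 s, during which the arm holds its last target.

## Task

Pick the four silver pouch cells out of the mixed cells on the bench and load each into the white test jig whose recess is cut for its size, lying flat inside the recess walls with its tabs over the brass contacts. Set each one down, do not drop it, and leave the blue hard-case cell and the purple round cell where they are.

Things in the scene. Friction and masses are not known exactly. Their poses are not given: they have to be found in the camera images.
- cell_long: Loose silver pouch cell lying flat, the long narrow one, about 2.7 times as long as wide: 80 (x) x 30 (y) x 12 mm thick, about 60 g. At its +x end an amber tape strip and two thin metal tabs that stick out 14 mm more. Origin: centre of the block's underside. Grip it across y at the middle, fingertips close to the bench.
- cell_wide: Loose silver pouch cell lying flat, the biggest one, a broad rectangle: 76 (x) x 54 (y) x 12 mm thick, about 100 g. At its +x end an amber tape strip and two thin metal tabs that stick out 14 mm more. Origin: centre of the block's underside. Grip it across y at the middle, fingertips close to the bench.
- cell_square: Loose silver pouch cell lying flat, the square one: 46 (x) x 46 (y) x 12 mm thick, about 54 g. At its +x end an amber tape strip and two thin metal tabs that stick out 14 mm more. Origin: centre of the block's underside. Grip it across y at the middle, fingertips close to the bench.
- cell_small: Loose silver pouch cell lying flat, the smallest one, a short rectangle: 40 (x) x 26 (y) x 12 mm thick, about 26 g. At its +x end an amber tape strip and two thin metal tabs that stick out 14 mm more. Origin: centre of the block's underside. Grip it across y at the middle, fingertips close to the bench.
- jig_long: Fixed jig for the long cell. White plate 140 (x) x 56 (y) x 10 mm; origin: centre of its underside. Black recess 90 x 40 mm, centre 17 mm to -x of the origin, floor level with the plate top (10 mm up), corner walls 6 mm higher, open for fingers over the middle 38 mm or more of its y sides. Brass contacts at its +x end, then a grey block 34 mm tall with red and black sockets. Cell x goes along jig x.
- jig_wide: Fixed jig for the wide cell. White plate 136 (x) x 80 (y) x 10 mm; origin: centre of its underside. Black recess 86 x 64 mm, centre 17 mm to -x of the origin, floor level with the plate top (10 mm up), corner walls 6 mm higher, open for fingers over the middle 38 mm or more of its y sides. Brass contacts at its +x end, then a grey block 34 mm tall with red and black sockets. Cell x goes along jig x.
- jig_square: Fixed jig for the square cell. White plate 106 (x) x 72 (y) x 10 mm; origin: centre of its underside. Black recess 56 x 56 mm, centre 17 mm to -x of the origin, floor level with the plate top (10 mm up), corner walls 6 mm higher, open for fingers over the middle 38 mm or more of its y sides. Brass contacts at its +x end, then a grey block 34 mm tall with red and black sockets. Cell x goes along jig x.
- jig_small: Fixed jig for the small cell. White plate 100 (x) x 52 (y) x 10 mm; origin: centre of its underside. Black recess 50 x 36 mm, centre 17 mm to -x of the origin, floor level with the plate top (10 mm up), corner walls 6 mm higher, open for fingers over the middle 38 mm or more of its y sides. Brass contacts at its +x end, then a grey block 34 mm tall with red and black sockets. Cell x goes along jig x.
- blue_cell: Blue hard-case cell lying loose on the bench, 59 (x) x 34 (y) x 18 mm (z), 95 g, bare metal end at +x. Not to be used. Origin: centre of the underside (of the blue part).
- round_cell: Purple round cell standing loose on end on the bench, 26 mm diameter, 64 mm tall, 92 g. Not to be used. Origin: centre of its foot.
Not all that is in view belongs to the job. What is shaped like the cell_square but pink is not meant.

How it is judged (in metres and radians):
At the end, for the whole second after the job is handed in: Each pouch cell lies released and at rest in its own jig: centre within 8 mm of the recess centre each way, on the recess floor (2 mm), level (0.06 rad), turned within 0.3 rad of the jig, tabs at the contacts. Blue and round cells within 20 mm of their starts, the round one upright (x of cell_long in the frame of jig_long between -0.025 and -0.009 m and y of cell_long in the frame of jig_long between -0.008 and 0.008 m and x of jig_long in the frame of cell_long above 0.006 m and angle between the x axis of cell_long and the x axis of jig_long, either way round below 0.3 rad and z of cell_long in the frame of jig_long between 0.007 and 0.0122 m and angle between each of cell_long, cell_wide, cell_square, cell_small's own z axis and vertical below 0.06 rad and linear speed of each of cell_long, cell_wide, cell_square, cell_small below 0.02 m/s and angular speed of each of cell_long, cell_wide, cell_square, cell_small below 0.2 rad/s and contact force between the fingers and cell_long below 0.05 N and x of cell_wide in the frame of jig_wide between -0.025 and -0.009 m and y of cell_wide in the frame of jig_wide between -0.008 and 0.008 m and x of jig_wide in the frame of cell_wide above 0.006 m and angle between the x axis of cell_wide and the x axis of jig_wide, either way round below 0.3 rad and z of cell_wide in the frame of jig_wide between 0.007 and 0.0122 m and contact force between the fingers and cell_wide below 0.05 N and x of cell_square in the frame of jig_square between -0.025 and -0.009 m and y of cell_square in the frame of jig_square between -0.008 and 0.008 m and x of jig_square in the frame of cell_square above 0.006 m and angle between the x axis of cell_square and the x axis of jig_square, either way round below 0.3 rad and z of cell_square in the frame of jig_square between 0.007 and 0.0122 m and contact force between the fingers and cell_square below 0.05 N and x of cell_small in the frame of jig_small between -0.025 and -0.009 m and y of cell_small in the frame of jig_small between -0.008 and 0.008 m and x of jig_small in the frame of cell_small above 0.006 m and angle between the x axis of cell_small and the x axis of jig_small, either way round below 0.3 rad and z of cell_small in the frame of jig_small between 0.007 and 0.0122 m and contact force between the fingers and cell_small below 0.05 N and distance of each of blue_cell, round_cell from where it was at the start of the episode below 0.02 m and angle between round_cell's own z axis and vertical below 0.15 rad); the robot touches nothing.
It fails at once if the long pouch cell is let go more than about 35 mm above where it lands (height (world z) of cell_long above 0.045 m and contact force between each of the arm, the fingers and cell_long below 0.02 N).
It fails at once if the wide pouch cell is let go more than about 35 mm above where it lands (height (world z) of cell_wide above 0.045 m and contact force between each of the arm, the fingers and cell_wide below 0.02 N).
It fails at once if the square pouch cell is let go more than about 35 mm above where it lands (height (world z) of cell_square above 0.045 m and contact force between each of the arm, the fingers and cell_square below 0.02 N).
It fails at once if the small pouch cell is let go more than about 35 mm above where it lands (height (world z) of cell_small above 0.045 m and contact force between each of the arm, the fingers and cell_small below 0.02 N).
It fails at once if a cell that was to be left alone is moved or knocked over (distance of any of blue_cell, round_cell from where it was at the start of the episode above 0.02 m or angle between round_cell's own z axis and vertical above 0.3 rad).
It also fails if it takes over 106 s, if anything falls off the work surface, if the arm or the gripper's body presses on something with over 40 N, if the wrist force passes 120 N, or if a joint passes its speed limit or range.

## Working session

There is one attempt and no reset: what is moved stays moved. The work goes in short steps, Python scripts to look and compute and a tool call to move; the robot and the scene stay as the last step left them, time stands still between calls to the robot, and variables do not carry over. Pictures are saved under pics/ and viewed, and the job is handed in when it is done.

Besides the shell and the picture viewer there is one more tool, called after "Emit:" as a command line: name --argument value ..., lists and objects as JSON in quotes. arm_command: Moves the arm, as the interface text tells. Shift numbers are shares of 0.02 m and turn numbers shares of 0.08 rad, none past 1 either way. Its arguments: {"type":"object","properties":{"plan":{"type":"array","items":{"type":"object","properties":{"dx":{"type":"number"},"dy":{"type":"number"},"dz":{"type":"number"},"wx":{"type":"number"},"wy":{"type":"number"},"wz":{"type":"number"}}}},"fingers":{"type":"number"},"force":{"type":"number"}},"required":["plan"]}

```bash
ls; mkdir -p pics; python3 - <<'E'
from plant import r
import cv2
print(r.get_state())
for n in("top","side"):
    p,d=r.capture(n); cv2.imwrite(f"pics/{n}0.png",p[:,:,::-1]); print(n,r.camera_model(n))
E
```

```text
pics
{'time_s': 0.0, 'joints': array([-6.06136018e+01,  2.05932208e+01,  6.35117926e-01, -1.98803473e-02,
       -7.01355100e+01, -1.65083814e+01]), 'qd': array([-0.04401869,  0.10427302, -0.11803322, -0.01251104,  0.04581075,
        0.06840868]), 'joint_torque': array([-3.05928961e-05, -5.82722640e+01,  2.93055940e+01,  6.99694321e+00,
        6.80347293e-03, -1.70673679e-04]), 'tcp_pos': array([ 0.1503347 , -0.65757778,  0.23661348]), 'eef_rot': array([ 95.21987829,  89.9045392 , 108.09112451]), 'contact_force': array([-0.31194804, -0.76647566,  0.04168274]), 'moment': array([-0.04386432,  0.00023895, -0.02416189]), 'gripper_width': 0.08757367452179547}
top {'vertical_fov': 54.24347272942104, 'cx': 319.41125363058455, 'cy': 242.01626484764995, 'dist': array([-0.10458178,  0.        ,  0.        ,  0.        ,  0.        ]), 'R': array([[-0.01202404, -0.999749  ,  0.01890418],
       [-0.98965819,  0.00919585, -0.14315061],
       [ 0.14294083, -0.02042992, -0.98952036]]), 't': array([-0.00292383,  0.53067675,  1.01551625])}
side {'vertical_fov': 49.90798687430334, 'cx': 318.4116688691769, 'cy': 239.03375119634623, 'dist': array([0.04521451, 0.        , 0.        , 0.        , 0.        ]), 'R': array([[-0.7109121 , -0.70320773,  0.01014271],
       [-0.37801078,  0.36991122, -0.84868931],
       [ 0.59305298, -0.60717756, -0.52879446]]), 't': array([0.37472856, 0.25143743, 0.84139526])}
```

View pics/top0.png

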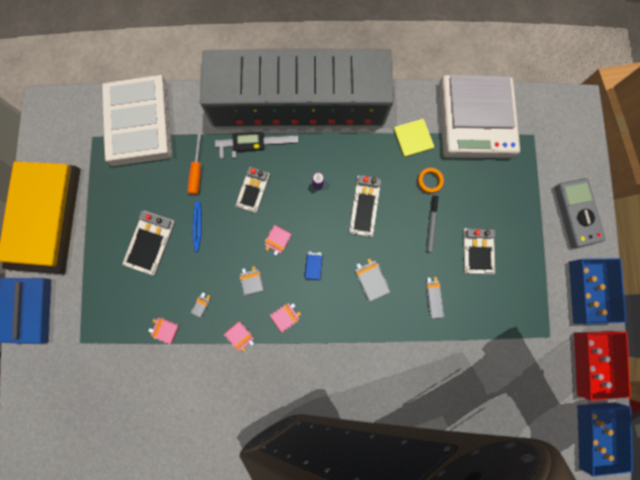

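View pics/side0.png

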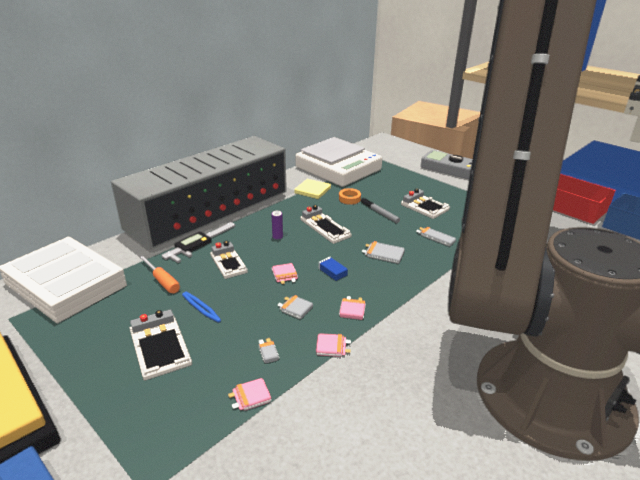

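```bash
cat > h.py <<'E'
import numpy as np, cv2
from plant import r
def K(n):
    m=r.camera_model(n); f=240/np.tan(np.radians(m["vertical_fov"]/2))
    return np.array([[f,0,m["cx"]],[0,f,m["cy"]],[0,0,1]]),np.array(m["dist"]),np.array(m["R"]),np.array(m["t"])
def proj(n,X):
    k,d,R,t=K(n); return cv2.projectPoints(np.asarray(X,float).reshape(-1,1,3),cv2.Rodrigues(R)[0],t,k,d)[0].reshape(-1,2)
def back(n,px,z):
    k,d,R,t=K(n); u=cv2.undistortPoints(np.asarray(px,float).reshape(-1,1,2),k,d).reshape(-1,2)
    dr=np.c_[u,np.ones(len(u))]@R; C=-R.T@t
    s=(z-C[2])/dr[:,2]; return C+s[:,None]*dr
E
python3 - <<'E'
from h import *
p,_=r.capture("top"); q,_=r.capture("side")
out={}
for cam in("top","side"):
  for n in "cell_long cell_wide cell_square cell_small jig_long jig_wide jig_square jig_small blue_cell round_cell".split():
    a=r.cut_out(cam,n)
    print(cam,n,[(round(x["score"],2),list(map(int,x["bbox"])),int(x["mask"].sum())) for x in a[:4]])
    for i,x in enumerate(a[:4]): out[f"{cam}|{n}|{i}"]=x["mask"]
np.savez("masks.npz",top=p,side=q,**out)
print(r.get_state()["time_s"])
big=cv2.resize(p[130:350,80:560,::-1],None,fx=1.66,fy=1.66,interpolation=cv2.INTER_CUBIC); cv2.imwrite("pics/t1.png",big)
E
```

```text
top cell_long [(0.81, [426, 278, 18, 39], 523), (0.73, [240, 267, 25, 27], 464)]
top cell_wide [(0.72, [356, 261, 32, 40], 896), (0.19, [191, 293, 17, 23], 239)]
top cell_square [(0.72, [224, 323, 26, 28], 437), (0.7, [241, 269, 22, 24], 463), (0.7, [152, 316, 28, 28], 494), (0.61, [270, 301, 27, 30], 485)]
top cell_small [(0.84, [192, 294, 16, 23], 200), (0.56, [313, 175, 9, 15], 173)]
top jig_long [(0.68, [346, 176, 35, 61], 1412)]
top jig_wide [(0.85, [122, 213, 53, 61], 1986)]
top jig_square [(0.67, [465, 230, 28, 46], 1382)]
top jig_small [(0.69, [236, 168, 34, 47], 968)]
top blue_cell [(0.79, [303, 252, 18, 30], 404)]
top round_cell [(0.74, [310, 173, 11, 18], 159)]
side cell_long [(0.59, [422, 230, 34, 18], 307)]
side cell_wide [(0.92, [365, 243, 39, 19], 545)]
side cell_square [(0.71, [339, 295, 27, 23], 469), (0.69, [316, 331, 33, 24], 608), (0.69, [272, 264, 25, 20], 315), (0.67, [229, 380, 40, 31], 856)]
side cell_small []
side jig_long [(0.97, [300, 205, 50, 37], 909)]
side jig_wide [(0.86, [130, 310, 61, 68], 2805)]
side jig_square [(0.89, [401, 185, 48, 37], 747)]
side jig_small [(0.89, [210, 239, 36, 34], 804)]
side blue_cell [(0.83, [318, 255, 30, 28], 389)]
side round_cell [(0.72, [273, 209, 11, 28], 271)]
1.2
```

View pics/t1.png

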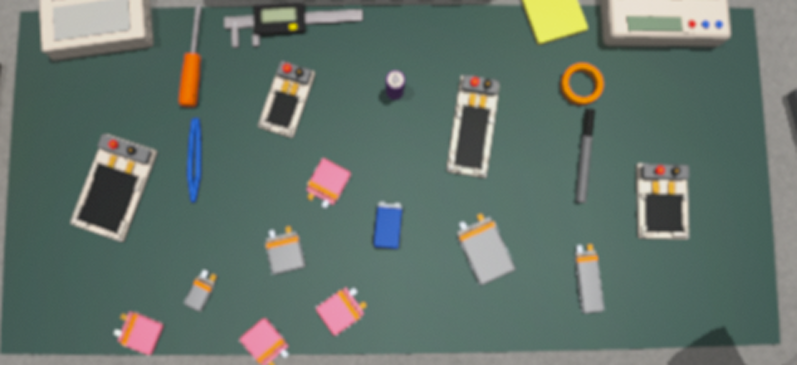

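```bash
cat > fit.py <<'E'
from h import *
from scipy.optimize import minimize
D=dict(cell_long=(80,30),cell_wide=(76,54),cell_square=(46,46),cell_small=(40,26))
J=dict(jig_long=(140,56,90,40),jig_wide=(136,80,86,64),jig_square=(106,72,56,56),jig_small=(100,52,50,36))
S=8
def rect(x0,x1,y0,y1,z,pose):
    c,s=np.cos(pose[2]),np.sin(pose[2])
    P=np.array([[x0,y0],[x1,y0],[x1,y1],[x0,y1]])/1000
    return np.c_[pose[0]+c*P[:,0]-s*P[:,1],pose[1]+s*P[:,0]+c*P[:,1],np.full(4,z)]
def fill(cam,X,box):
    px=proj(cam,X); l,t,w,h=box
    q=cv2.convexHull(((px-[l,t]+.5)*S*16).astype(np.float32)).astype(np.int32)
    m=np.zeros((h*S,w*S),np.uint8); cv2.fillConvexPoly(m,q,255,shift=4)
    m=cv2.resize(m,(w,h),interpolation=cv2.INTER_AREA).astype(np.float32)/255
    return cv2.GaussianBlur(m,(0,0),0.9)
def model(cam,n,pose,box,z=0.):
    if n in D:
        L,W=D[n]
        b=fill(cam,np.r_[rect(-L/2,L/2,-W/2,W/2,z,pose),rect(-L/2,L/2,-W/2,W/2,z+.012,pose)],box)
        ex=fill(cam,rect(L/2+1,L/2+17,-W/2-2,W/2+2,z+.008,pose),box)
        return [b],1-ex
    L,W,l,w=J[n]
    pl=fill(cam,np.r_[rect(-L/2,L/2,-W/2,W/2,0,pose),rect(-L/2,L/2,-W/2,W/2,.01,pose)],box)
    re=fill(cam,rect(-17-l/2,-17+l/2,-w/2,w/2,.01,pose),box)
    ex=fill(cam,np.r_[rect(-17+l/2-1,L/2+3,-W/2-3,W/2+3,.01,pose),rect(L/2-25,L/2+2,-W/2,W/2,.034,pose)],box)
    return [pl,re],1-ex
def fit(cam,img,n,p0,box,z=0.,free_yaw=True):
    g=img.astype(np.float32).mean(2)
    l,t,w,h=box; a=g[t:t+h,l:l+w]
    def cost(v):
        pose=[p0[0]+v[0]/100,p0[1]+v[1]/100,p0[2]+v[2]/10]
        m,wt=model(cam,n,pose,box,z)
        A=np.stack([x.ravel() for x in m]+[np.ones(w*h)],1); W=wt.ravel()
        sol=np.linalg.lstsq(A*W[:,None],a.ravel()*W,rcond=None)[0]
        res=(A@sol-a.ravel())*W
        return float((res**2).sum()/W.sum())
    best=None
    for dy in(-1.,0,1.):
        s=minimize(cost,[0,0,dy],method="Nelder-Mead",options=dict(initial_simplex=[[0,0,dy],[.6,0,dy],[0,.6,dy],[0,0,dy+1.]],xatol=.01,fatol=.02,maxiter=250))
        if best is None or s.fun<best.fun: best=s
    v=best.x
    return np.array([p0[0]+v[0]/100,p0[1]+v[1]/100,p0[2]+v[2]/10]),best.fun
E
cat > run1.py <<'E'
from fit import *
M=np.load("masks.npz"); img=M["top"]; 
init=dict(cell_long=((435,300),(428,283)),cell_wide=((373,282),(366,265)),cell_square=((251,283),(248,272)),cell_small=((200,306),(207,293)),
 jig_long=((364,210),(369,180)),jig_wide=((148,247),(157,218)),jig_square=((480,252),(479,230)),jig_small=((253,191),(258,172)))
res={}
vis=cv2.resize(img[:,:,::-1],None,fx=1,fy=1)
for n,(c,e) in init.items():
    z=.01; c3,e3=back("top",[c,e],z); yaw=np.arctan2(e3[1]-c3[1],e3[0]-c3[0])
    R=34 if n[0]=="c" else 44
    if n in("cell_small","cell_square"): R=20 if n=="cell_small" else 24
    if n in("cell_wide","cell_long"): R=30
    box=(c[0]-R,c[1]-R,2*R,2*R)
    p,f=fit("top",img,n,[c3[0],c3[1],yaw],box); res[n]=p.tolist()
    print(n,p[:2].round(4),np.degrees(p[2]).round(1),"r",np.hypot(*p[:2]).round(3),"cost",round(f,1))
import json; json.dump(res,open("poses.json","w"))
big=cv2.resize(img[150:350,110:510,::-1],None,fx=2,fy=2,interpolation=cv2.INTER_CUBIC)
for n,p in res.items():
    rs=[]
    if n in D: L,W=D[n]; rs=[rect(-L/2,L/2,-W/2,W/2,.012,p)]
    else: L,W,l,w=J[n]; rs=[rect(-L/2,L/2,-W/2,W/2,.01,p),rect(-17-l/2,-17+l/2,-w/2,w/2,.01,p)]
    for X in rs: cv2.polylines(big,[((proj("top",X)-[110,150]+.5)*2*16).astype(int)],True,(255,0,255),1,cv2.LINE_AA,4)
cv2.imwrite("pics/fit.png",big)
E
python3 run1.py
```

```text
cell_long [ 0.3979 -0.275 ] 4.9 r 0.484 cost 54.6
cell_wide [ 0.4432 -0.1309] 23.8 r 0.462 cost 47.3
cell_square [0.4434 0.1482] 13.3 r 0.468 cost 40.1
cell_small [0.3886 0.2674] -27.5 r 0.472 cost 43.8Traceback (most recent call last):
  File "run1.py", line 13, in <module>
    p,f=fit("top",img,n,[c3[0],c3[1],yaw],box); res[n]=p.tolist()
        ~~~^^^^^^^^^^^^^^^^^^^^^^^^^^^^^^^^^^^
  File "fit.py", line 39, in fit
    s=minimize(cost,[0,0,dy],method="Nelder-Mead",options=dict(initial_simplex=[[0,0,dy],[.6,0,dy],[0,.6,dy],[0,0,dy+1.]],xatol=.01,fatol=.02,maxiter=250))
    res = _minimize_neldermead(fun, x0, args, callback, bounds=bounds,
                               **options)
    fxr = func(xr)
    fx = function(np.copy(x), *(wrapper_args + args))
  File "fit.py", line 32, in cost
    m,wt=model(cam,n,pose,box,z)
         ~~~~~^^^^^^^^^^^^^^^^^^
  File "fit.py", line 25, in model
    ex=fill(cam,np.r_[rect(-17+l/2-1,L/2+3,-W/2-3,W/2+3,.01,pose),rect(L/2-25,L/2+2,-W/2,W/2,.034,pose)],box)
  File "fit.py", line 11, in fill
    px=proj(cam,X); l,t,w,h=box
  File "h.py", line 7, in proj
    k,d,R,t=K(n); return cv2.projectPoints(np.asarray(X,float).reshape(-1,1,3),cv2.Rodrigues(R)[0],t,k,d)[0].reshape(-1,2)
            ~^^^
  File "h.py", line 4, in K
    m=r.camera_model(n); f=240/np.tan(np.radians(m["vertical_fov"]/2))
ValueError: time passes only in moves, steps and waits
```

```bash
sed -i 's/^def K(n):/import functools\n@functools.lru_cache(None)\ndef K(n):/' h.py
sed -i 's/    g=img.astype(np.float32).mean(2)/    g=img.astype(np.float32).mean(2) if n in J else img[:,:,0].astype(np.float32)/' fit.py
sed -i 's/^    box=/    R={"jig_square":36,"jig_small":34,"jig_wide":42}.get(n,R)\n    box=/' run1.py; python3 run1.py
```

```text
cell_long [ 0.3988 -0.2746] 4.9 r 0.484 cost 82.8
cell_wide [ 0.4438 -0.1303] 23.8 r 0.463 cost 65.0
cell_square [0.4443 0.1482] 13.2 r 0.468 cost 76.4
cell_small [0.3895 0.267 ] -27.4 r 0.472 cost 99.8
jig_long [ 0.6228 -0.1174] -9.8 r 0.634 cost 86.4
jig_wide [0.5392 0.3917] -19.1 r 0.667 cost 81.3
jig_square [ 0.5121 -0.3853] -1.9 r 0.641 cost 97.7
jig_small [0.6641 0.1478] -17.6 r 0.68 cost 58.5
```

View pics/fit.png

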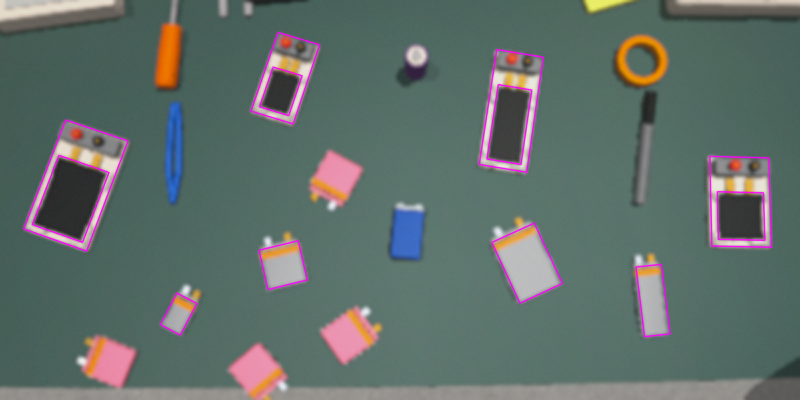

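```bash
cat > run2.py <<'E'
from fit import *
import json
res=json.load(open("poses.json")); img=np.load("masks.npz")["side"]
o=[120,170]
big=cv2.resize(img[170:390,120:480,::-1],None,fx=2.2,fy=2.2,interpolation=cv2.INTER_CUBIC)
for n,p in res.items():
    rs=[]
    if n in D: L,W=D[n]; rs=[rect(-L/2,L/2,-W/2,W/2,.012,p)]
    else: L,W,l,w=J[n]; rs=[rect(-L/2,L/2,-W/2,W/2,.01,p),rect(-17-l/2,-17+l/2,-w/2,w/2,.01,p)]
    for X in rs: cv2.polylines(big,[((proj("side",X)-o+.5)*2.2*16).astype(int)],True,(255,0,255),1,cv2.LINE_AA,4)
    px=proj("side",[[p[0],p[1],.006]])[0]
    R=24 if n in D else 40
    if n=="cell_small": R=17
    try:
        q,f=fit("side",img,n,p,(int(px[0])-R,int(px[1])-R,2*R,2*R)); print(n,((q[:2]-p[:2])*1000).round(1),np.degrees(q[2]-p[2]).round(1),round(f))
    except Exception as e: print(n,e)
cv2.imwrite("pics/fits.png",big)
E
python3 run2.py
```

```text
cell_long [ 4. -5.] -0.1 674
cell_wide [ 3.1 -4.7] -2.0 258
cell_square [ 3.9 -3.6] -3.0 243
cell_small [ 5.8 -5.7] 0.3 207
jig_long [ 5.3 -6.1] -1.2 1043
jig_wide [ 3.5 -3.3] -0.1 435
jig_square [ 5.1 -7.9] -3.6 1164
jig_small [ 5.4 -4.5] -1.2 792
```

View pics/fits.png

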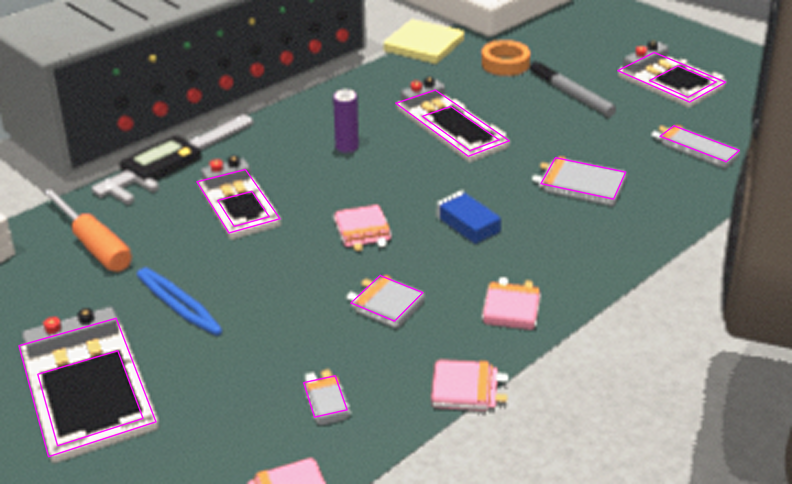

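```bash
cat > go.py <<'E'
import sys,json
from h import *
from scipy.spatial.transform import Rotation as Ro
P=json.load(open("poses.json")); B=np.array([.002,-.002])
def tgt(n):
    p=np.array(P[n]); xy=p[:2].copy()
    if n[0]=="j": xy+=-.017*np.array([np.cos(p[2]),np.sin(p[2])])
    return xy+B,p[2]
def rel(xy,phi,z):
    s=r.get_state(); Rm=Ro.from_euler("xyz",s["eef_rot"],degrees=True).as_matrix()
    d=Rm.T@(np.array([*xy,z])-s["tcp_pos"])
    c,si=np.cos(phi),np.sin(phi)
    Rt=np.array([[0,-si,c],[0,c,si],[-1,0,0]])
    w=Ro.from_matrix(Rm.T@Rt).as_rotvec()
    print("t",round(s["time_s"],2),"tcp",s["tcp_pos"].round(4),"width",round(s["gripper_width"],4),"F",np.round(s["contact_force"],1))
    print("shift rows dx,dy,dz",(d/.02).round(2),"turn rows",(w/.08).round(2))
if __name__=="__main__":
    xy,phi=tgt(sys.argv[1]); z=float(sys.argv[2]); 
    if len(sys.argv)>3: xy=xy+np.array([float(sys.argv[3]),float(sys.argv[4])])/1000
    rel(xy,phi,z)
E
python3 go.py cell_long 0.1
```

```text
t 1.2 tcp [ 0.1505 -0.658   0.2376] width 0.0872 F [ 0.  -0.8  0.3]
shift rows dx,dy,dz [ 6.88 15.8  16.45] turn rows [1.74 0.   0.  ]
```

Emit:
arm_command --plan '[{"dy": 0.95,"dz": 1,"dx": 0.3},{"dy": 0.95,"dz": 1,"dx": 0.3},{"dy": 0.95,"dz": 1,"dx": 0.3},{"dy": 0.95,"dz": 1,"dx": 0.3},{"dy": 0.95,"dz": 1,"dx": 0.3},{"dy": 0.95,"dz": 1,"dx": 0.3},{"dy": 0.95,"dz": 1,"dx": 0.4},{"dy": 0.95,"dz": 1,"dx": 0.4},{"dy": 0.95,"dz": 1,"dx": 0.4},{"dy": 0.95,"dz": 1,"dx": 0.4},{"dy": 0.95,"dz": 1,"dx": 0.4},{"dy": 0.95,"dz": 1,"dx": 0.4},{"dy": 0.95,"dz": 1,"dx": 0.4},{"dy": 0.95,"dz": 1,"dx": 0.4},{"dy": 0.95,"dz": 1,"dx": 0.4},{"dy": 0.95,"dz": 1,"dx": 0.4},{"wx": 0.87},{"wx": 0.87},{}]' --fingers -1 --force 30

```text
schema error: expected keys dx, dy, dz, wx, wy, wz
```

```bash
python3 go.py cell_long 0.015
```

```text
t 1.2 tcp [ 0.1505 -0.658   0.2376] width 0.0872 F [ 0.  -0.8  0.3]
shift rows dx,dy,dz [11.13 15.8  16.45] turn rows [1.74 0.   0.  ]
```

Emit:
arm_command --plan '[{"dx": 0.3,"dy": 0.95,"dz": 1,"wx": 0,"wy": 0,"wz": 0},{"dx": 0.3,"dy": 0.95,"dz": 1,"wx": 0,"wy": 0,"wz": 0},{"dx": 0.3,"dy": 0.95,"dz": 1,"wx": 0,"wy": 0,"wz": 0},{"dx": 0.3,"dy": 0.95,"dz": 1,"wx": 0,"wy": 0,"wz": 0},{"dx": 0.3,"dy": 0.95,"dz": 1,"wx": 0,"wy": 0,"wz": 0},{"dx": 0.3,"dy": 0.95,"dz": 1,"wx": 0,"wy": 0,"wz": 0},{"dx": 0.4,"dy": 0.95,"dz": 1,"wx": 0,"wy": 0,"wz": 0},{"dx": 0.4,"dy": 0.95,"dz": 1,"wx": 0,"wy": 0,"wz": 0},{"dx": 0.4,"dy": 0.95,"dz": 1,"wx": 0,"wy": 0,"wz": 0},{"dx": 0.4,"dy": 0.95,"dz": 1,"wx": 0,"wy": 0,"wz": 0},{"dx": 0.4,"dy": 0.95,"dz": 1,"wx": 0,"wy": 0,"wz": 0},{"dx": 0.4,"dy": 0.95,"dz": 1,"wx": 0,"wy": 0,"wz": 0},{"dx": 0.4,"dy": 0.95,"dz": 1,"wx": 0,"wy": 0,"wz": 0},{"dx": 0.4,"dy": 0.95,"dz": 1,"wx": 0,"wy": 0,"wz": 0},{"dx": 0.4,"dy": 0.95,"dz": 1,"wx": 0,"wy": 0,"wz": 0},{"dx": 0.4,"dy": 0.95,"dz": 1,"wx": 0,"wy": 0,"wz": 0},{"dx": 0,"dy": 0,"dz": 0,"wx": 0.87,"wy": 0,"wz": 0},{"dx": 0,"dy": 0,"dz": 0,"wx": 0.87,"wy": 0,"wz": 0},{"dx": 0,"dy": 0,"dz": 0,"wx": 0,"wy": 0,"wz": 0}]' --fingers -1 --force 30

```text
time_s: 2.78
tcp_pos: [0.4063, -0.2756, 0.1178]
eef_rot: [-51.2, 89.5, -46.7]
contact_force: [0.2, -0.3, 0.1]
gripper_width: 0.0878
```

```bash
python3 go.py cell_long 0.015
```

```text
t 2.78 tcp [ 0.4063 -0.2756  0.1178] width 0.0878 F [ 0.2 -0.3  0.1]
shift rows dx,dy,dz [ 5.14  0.01 -0.31] turn rows [-0.07  0.07  0.09]
```

Emit:
arm_command --plan '[{"dx": 1,"dy": 0,"dz": -0.3,"wx": 0,"wy": 0,"wz": 0},{"dx": 1,"dy": 0,"dz": 0,"wx": 0,"wy": 0,"wz": 0},{"dx": 1,"dy": 0,"dz": 0,"wx": 0,"wy": 0,"wz": 0},{"dx": 0,"dy": 0,"dz": 0,"wx": 0,"wy": 0,"wz": 0}]'

```text
time_s: 3.12
tcp_pos: [0.403, -0.2773, 0.0585]
eef_rot: [-38.3, 89.1, -33.2]
contact_force: [-1.0, 0.4, -0.1]
gripper_width: 0.0876
```

```bash
cat > look.py <<'E'
import sys
from h import *
cam,name,x,y,s=sys.argv[1],sys.argv[2],int(sys.argv[3]),int(sys.argv[4]),int(sys.argv[5])
p,_=r.capture(cam); np.save("last_%s.npy"%cam,p)
st=r.get_state(); t=st["tcp_pos"]
w=800//s//2;h=600//s//2
x=max(w,min(640-w,x));y=max(h,min(480-h,y))
b=cv2.resize(p[y-h:y+h,x-w:x+w,::-1],None,fx=s,fy=s,interpolation=cv2.INTER_CUBIC)
for X in ([t[0],t[1],t[2]-.011],[t[0],t[1],t[2]]):
    q=((proj(cam,[X])[0]-[x-w,y-h]+.5)*s).astype(int); cv2.drawMarker(b,tuple(map(int,q)),(0,255,0),cv2.MARKER_CROSS,10,1)
cv2.imwrite(f"pics/{name}.png",b)
E
python3 look.py side a1 437 230 6; python3 look.py top a1t 435 298 5; python3 go.py cell_long 0.015
```

```text
t 3.22 tcp [ 0.4048 -0.278   0.0613] width 0.0877 F [-0.5 -0.5  0.4]
shift rows dx,dy,dz [ 2.31  0.11 -0.23] turn rows [0.05 0.19 0.14]
```

View pics/a1.png

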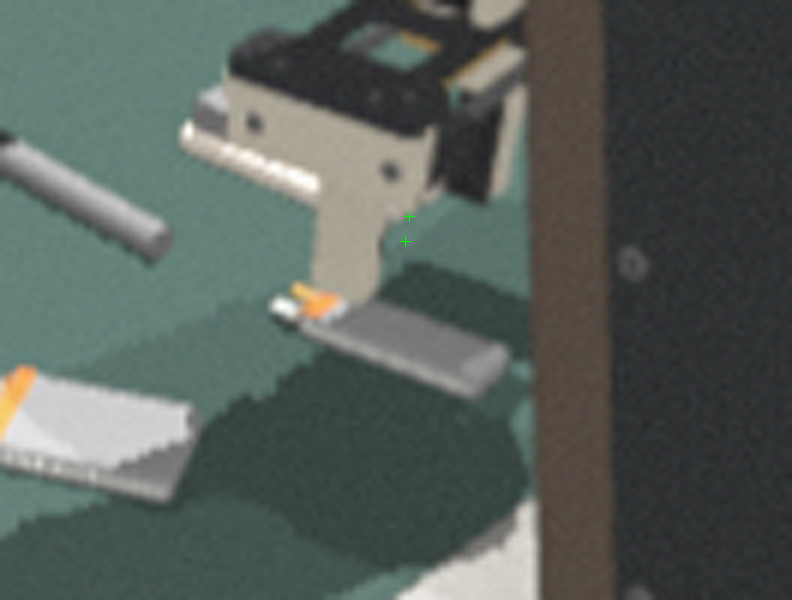

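View pics/a1t.png

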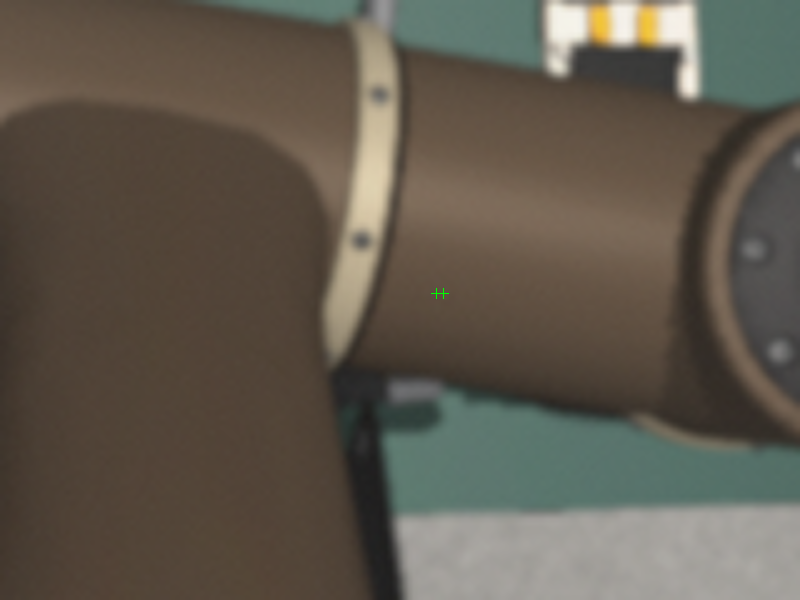

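Emit:
arm_command --plan '[{"dx": 0.8,"dy": 0.05,"dz": -0.15,"wx": 0,"wy": 0.15,"wz": 0.1},{"dx": 0.8,"dy": 0,"dz": 0,"wx": 0,"wy": 0,"wz": 0},{"dx": 0.5,"dy": 0,"dz": 0,"wx": 0,"wy": 0,"wz": 0},{"dx": 0,"dy": 0,"dz": 0,"wx": 0,"wy": 0,"wz": 0}]'

```text
time_s: 3.55
tcp_pos: [0.4065, -0.2795, 0.0239]
eef_rot: [-31.4, 89.2, -26.0]
contact_force: [-0.4, -0.2, 0.3]
gripper_width: 0.0875
```

```bash
python3 go.py cell_long 0.015; python3 look.py side a2 437 230 6
```

```text
t 3.55 tcp [ 0.4065 -0.2795  0.0239] width 0.0875 F [-0.4 -0.2  0.3]
shift rows dx,dy,dz [ 0.44  0.18 -0.27] turn rows [0.1  0.15 0.09]
```

View pics/a2.png

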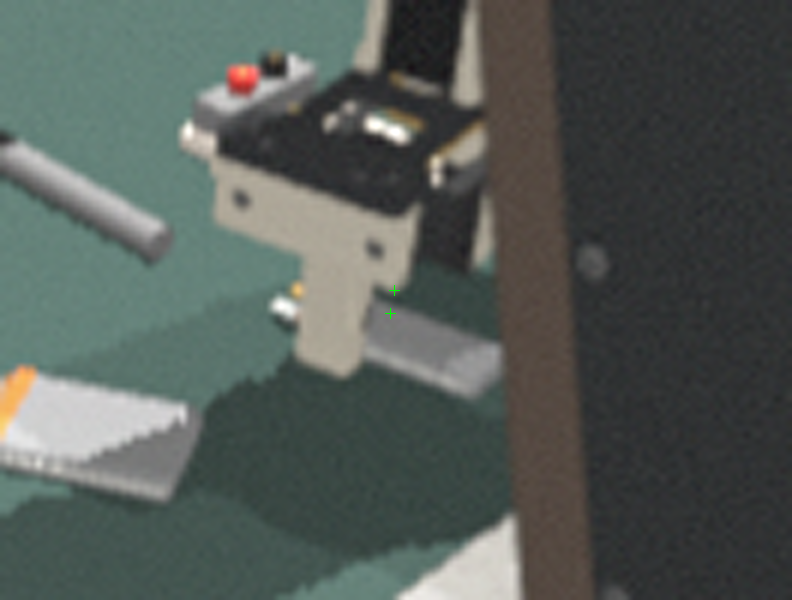

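Emit:
arm_command --plan '[{"dx": 0.4,"dy": 0.15,"dz": -0.25,"wx": 0.1,"wy": 0.12,"wz": 0.1},{"dx": 0,"dy": 0,"dz": 0,"wx": 0,"wy": 0,"wz": 0}]'

```text
time_s: 3.77
tcp_pos: [0.4025, -0.2774, 0.0179]
eef_rot: [2.4, 89.7, 7.3]
contact_force: [-0.4, 0.2, -0.2]
gripper_width: 0.0875
```

```bash
python3 go.py cell_long 0.015
```

```text
t 3.77 tcp [ 0.4025 -0.2774  0.0179] width 0.0875 F [-0.4  0.2 -0.2]
shift rows dx,dy,dz [ 0.15  0.05 -0.08] turn rows [ 0.    0.06 -0.  ]
```

Emit:
arm_command --plan '[{"dx": 0.15,"dy": 0,"dz": -0.05,"wx": 0,"wy": 0,"wz": 0},{"dx": 0,"dy": 0,"dz": 0,"wx": 0,"wy": 0,"wz": 0},{"dx": 0,"dy": 0,"dz": 0,"wx": 0,"wy": 0,"wz": 0},{"dx": 0,"dy": 0,"dz": 0,"wx": 0,"wy": 0,"wz": 0},{"dx": 0,"dy": 0,"dz": 0,"wx": 0,"wy": 0,"wz": 0},{"dx": 0,"dy": 0,"dz": 0,"wx": 0,"wy": 0,"wz": 0},{"dx": 0,"dy": 0,"dz": 0,"wx": 0,"wy": 0,"wz": 0},{"dx": 0,"dy": 0,"dz": 0,"wx": 0,"wy": 0,"wz": 0}]' --fingers 1 --force 30

```text
time_s: 4.43
tcp_pos: [0.4027, -0.2778, 0.0168]
eef_rot: [-7.5, 89.6, -2.6]
contact_force: [0.5, 0.0, -1.0]
gripper_width: 0.0397
```

```bash
python3 go.py cell_long 0.015; python3 look.py side a3 437 230 6
```

```text
t 4.43 tcp [ 0.4027 -0.2778  0.0168] width 0.0397 F [ 0.5  0.  -1. ]
shift rows dx,dy,dz [ 0.09  0.07 -0.09] turn rows [0.01 0.1  0.01]
```

View pics/a3.png

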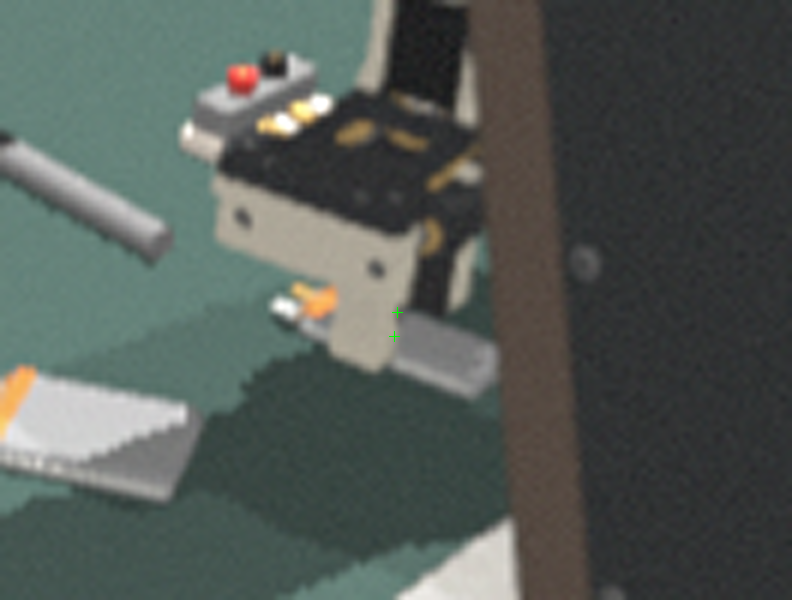

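Emit:
arm_command --plan '[{"dx": 0,"dy": 0,"dz": 0,"wx": 0,"wy": 0,"wz": 0},{"dx": 0,"dy": 0,"dz": 0,"wx": 0,"wy": 0,"wz": 0},{"dx": 0,"dy": 0,"dz": 0,"wx": 0,"wy": 0,"wz": 0},{"dx": 0,"dy": 0,"dz": 0,"wx": 0,"wy": 0,"wz": 0},{"dx": 0,"dy": 0,"dz": 0,"wx": 0,"wy": 0,"wz": 0}]'

```text
time_s: 4.9
tcp_pos: [0.4027, -0.2777, 0.0168]
eef_rot: [-7.1, 89.6, -2.2]
contact_force: [-0.7, -0.1, 1.1]
gripper_width: 0.0294
```

```bash
python3 go.py cell_long 0.015; python3 look.py side a4 437 230 6
```

```text
t 4.9 tcp [ 0.4027 -0.2777  0.0168] width 0.0294 F [-0.7 -0.1  1.1]
shift rows dx,dy,dz [ 0.09  0.07 -0.09] turn rows [0.01 0.09 0.01]
```

View pics/a4.png

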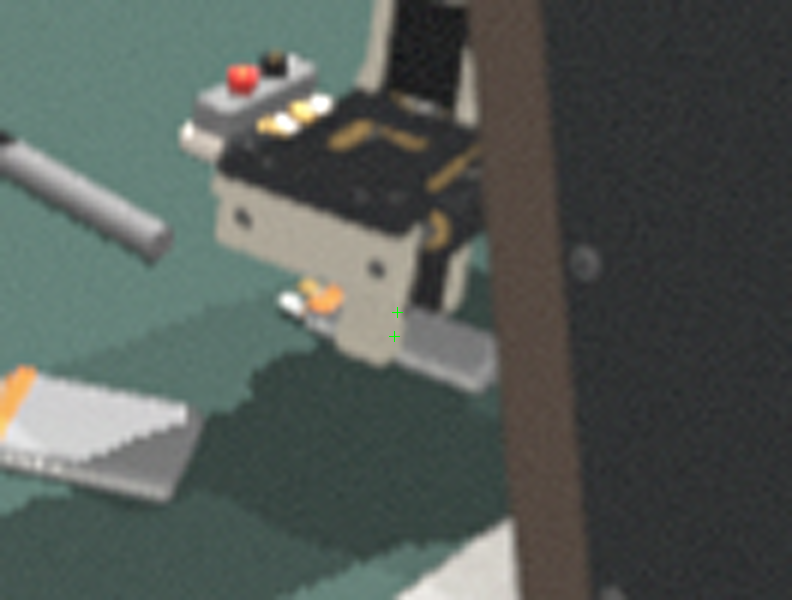

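```bash
sed -i 's/B=np.array(\[.002,-.002\])/B=np.array([0.,0.])/' go.py;  python3 go.py jig_long 0.09 3.7 -0.6
```

```text
t 4.95 tcp [ 0.4027 -0.2778  0.0168] width 0.0293 F [-0.4 -0.4 -0.1]
shift rows dx,dy,dz [-3.59  7.21 11.04] turn rows [ 3.23  0.1  -0.  ]
```

Emit:
arm_command --plan '[{"dx": -0.5,"dy": 0,"dz": 0,"wx": 0,"wy": 0.1,"wz": 0},{"dx": -1,"dy": 0,"dz": 0,"wx": 0,"wy": 0,"wz": 0},{"dx": -1,"dy": 0,"dz": 0,"wx": 0,"wy": 0,"wz": 0},{"dx": -1,"dy": 0,"dz": 0.5,"wx": 0,"wy": 0,"wz": 0},{"dx": 0,"dy": 0.7,"dz": 1,"wx": 0,"wy": 0,"wz": 0},{"dx": 0,"dy": 0.7,"dz": 1,"wx": 0,"wy": 0,"wz": 0},{"dx": 0,"dy": 0.7,"dz": 1,"wx": 0,"wy": 0,"wz": 0},{"dx": 0,"dy": 0.7,"dz": 1,"wx": 0,"wy": 0,"wz": 0},{"dx": 0,"dy": 0.7,"dz": 1,"wx": 0,"wy": 0,"wz": 0},{"dx": 0,"dy": 0.7,"dz": 1,"wx": 0,"wy": 0,"wz": 0},{"dx": 0,"dy": 0.7,"dz": 1,"wx": 0,"wy": 0,"wz": 0},{"dx": 0,"dy": 0.7,"dz": 1,"wx": 0,"wy": 0,"wz": 0},{"dx": 0,"dy": 0.7,"dz": 1,"wx": 0,"wy": 0,"wz": 0},{"dx": 0,"dy": 0.7,"dz": 1,"wx": 0,"wy": 0,"wz": 0},{"dx": 0,"dy": 0,"dz": 0.3,"wx": 1,"wy": 0,"wz": 0},{"dx": 0,"dy": 0,"dz": 0,"wx": 1,"wy": 0,"wz": 0},{"dx": 0,"dy": 0,"dz": 0,"wx": 1,"wy": 0,"wz": 0},{"dx": 0,"dy": 0,"dz": 0,"wx": 0,"wy": 0,"wz": 0}]'

```text
time_s: 6.45
tcp_pos: [0.6133, -0.1103, 0.0867]
eef_rot: [179.8, 89.7, 170.2]
contact_force: [-0.0, -0.4, -1.2]
gripper_width: 0.0296
```

```bash
python3 go.py jig_long 0.0285 3.7 -0.6;python3 look.py side a5 330 220 5
```

```text
t 6.45 tcp [ 0.6133 -0.1103  0.0867] width 0.0296 F [-0.  -0.4 -1.2]
shift rows dx,dy,dz [ 2.91 -0.26 -0.12] turn rows [ 0.07 -0.07 -0.  ]
```

View pics/a5.png

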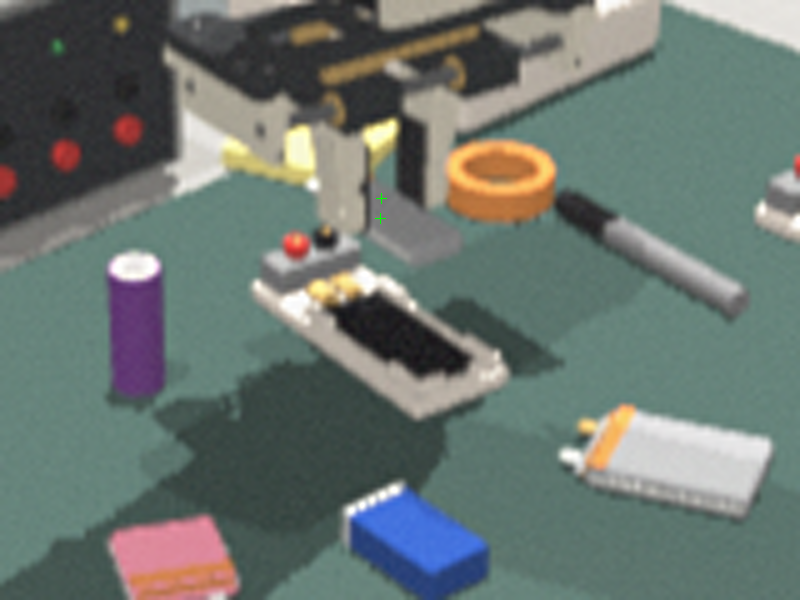

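Cell held level above the jig (about pixel 400,340 of the crop). Descending.

Emit:
arm_command --plan '[{"dx": 0.8,"dy": -0.25,"dz": -0.12,"wx": 0.07,"wy": -0.07,"wz": 0},{"dx": 0.8,"dy": 0,"dz": 0,"wx": 0,"wy": 0,"wz": 0},{"dx": 0.6,"dy": 0,"dz": 0,"wx": 0,"wy": 0,"wz": 0},{"dx": 0,"dy": 0,"dz": 0,"wx": 0,"wy": 0,"wz": 0}]'

```text
time_s: 6.83
tcp_pos: [0.6099, -0.1155, 0.0423]
eef_rot: [12.6, 89.8, 3.7]
contact_force: [-0.3, -0.0, -0.2]
gripper_width: 0.0293
```

```bash
python3 go.py jig_long 0.027 3.7 -0.6;python3 look.py side a6 330 220 5
```

```text
t 6.83 tcp [ 0.6099 -0.1155  0.0423] width 0.0293 F [-0.3 -0.  -0.2]
shift rows dx,dy,dz [ 0.76  0.02 -0.01] turn rows [ 0.2   0.03 -0.01]
```

View pics/a6.png

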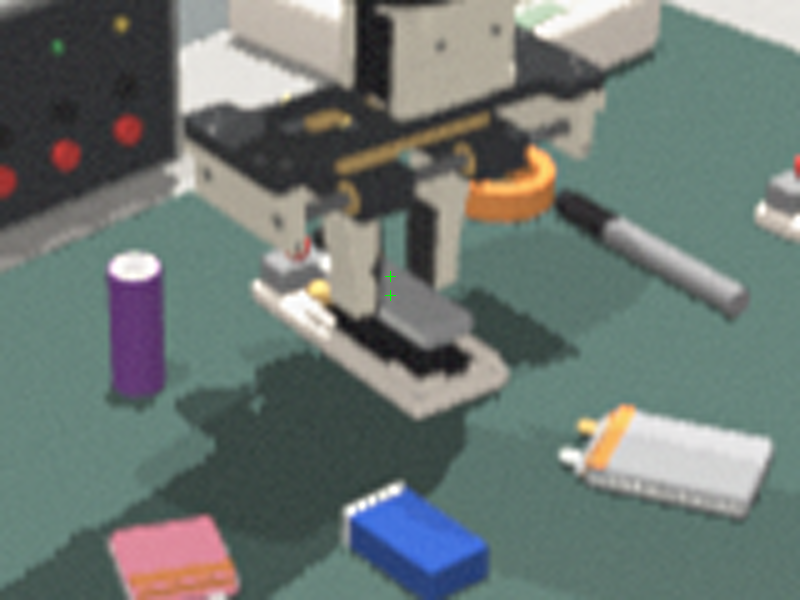

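Emit:
arm_command --plan '[{"dx": 0.5,"dy": 0,"dz": 0,"wx": 0.2,"wy": 0,"wz": 0},{"dx": 0.2,"dy": 0,"dz": 0,"wx": 0,"wy": 0,"wz": 0},{"dx": 0,"dy": 0,"dz": 0,"wx": 0,"wy": 0,"wz": 0}]'

```text
time_s: 7.13
tcp_pos: [0.6116, -0.1158, 0.0302]
eef_rot: [8.3, 89.6, -1.4]
contact_force: [-0.1, -0.0, 0.5]
gripper_width: 0.0291
```

```bash
python3 go.py jig_long 0.027 3.7 -0.6;python3 look.py side a7 330 220 5
```

```text
t 7.13 tcp [ 0.6116 -0.1158  0.0302] width 0.0291 F [-0.1 -0.   0.5]
shift rows dx,dy,dz [ 0.16  0.02 -0.1 ] turn rows [ 0.02  0.08 -0.01]
```

View pics/a7.png

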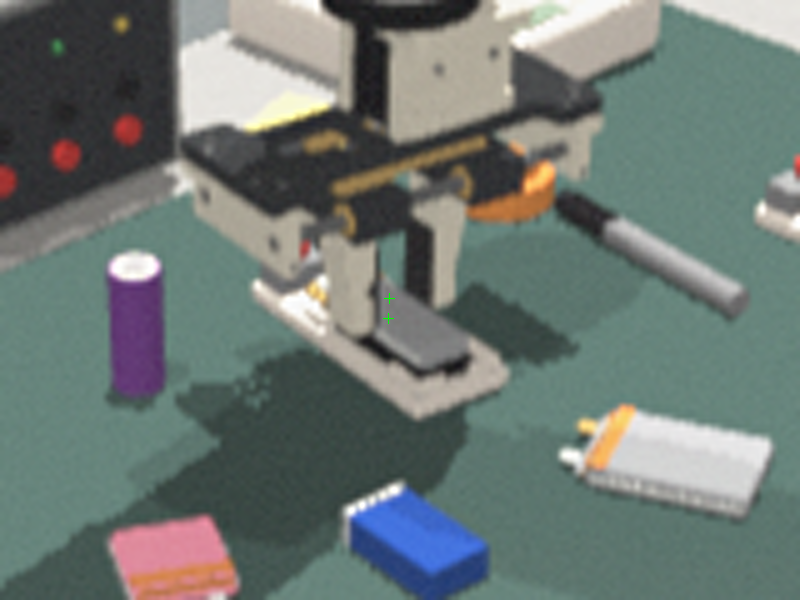

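Emit:
arm_command --plan '[{"dx": 0.15,"dy": 0,"dz": -0.05,"wx": 0,"wy": 0.05,"wz": 0},{"dx": 0,"dy": 0,"dz": 0,"wx": 0,"wy": 0,"wz": 0}]'

```text
time_s: 7.35
tcp_pos: [0.611, -0.1156, 0.0278]
eef_rot: [22.7, 89.8, 13.0]
contact_force: [-0.1, -0.1, -0.2]
gripper_width: 0.0295
```

```bash
python3 go.py jig_long 0.027 3.7 -0.6
```

```text
t 7.35 tcp [ 0.611  -0.1156  0.0278] width 0.0295 F [-0.1 -0.1 -0.2]
shift rows dx,dy,dz [ 0.04  0.02 -0.06] turn rows [ 0.03  0.03 -0.01]
```

Emit:
arm_command --plan '[{"dx": 0.04,"dy": 0,"dz": 0,"wx": 0,"wy": 0,"wz": 0},{"dx": 0,"dy": 0,"dz": 0,"wx": 0,"wy": 0,"wz": 0},{"dx": 0,"dy": 0,"dz": 0,"wx": 0,"wy": 0,"wz": 0},{"dx": 0,"dy": 0,"dz": 0,"wx": 0,"wy": 0,"wz": 0},{"dx": 0,"dy": 0,"dz": 0,"wx": 0,"wy": 0,"wz": 0},{"dx": 0,"dy": 0,"dz": 0,"wx": 0,"wy": 0,"wz": 0},{"dx": -0.5,"dy": 0,"dz": 0,"wx": 0,"wy": 0,"wz": 0},{"dx": -1,"dy": 0,"dz": 0,"wx": 0,"wy": 0,"wz": 0},{"dx": -1,"dy": 0,"dz": 0,"wx": 0,"wy": 0,"wz": 0},{"dx": -1,"dy": 0,"dz": 0,"wx": 0,"wy": 0,"wz": 0},{"dx": -0.6,"dy": 0,"dz": 0,"wx": 0,"wy": 0,"wz": 0}]' --fingers -1

```text
time_s: 8.27
tcp_pos: [0.6092, -0.1158, 0.1124]
eef_rot: [-167.0, 89.9, -176.7]
contact_force: [-0.2, 0.1, -0.1]
gripper_width: 0.0872
```

```bash
python3 go.py cell_wide 0.09;python3 look.py side a8 330 220 5
```

```text
t 8.27 tcp [ 0.6092 -0.1158  0.1124] width 0.0872 F [-0.2  0.1 -0.1]
shift rows dx,dy,dz [ 1.13 -2.1  -8.03] turn rows [-7.29 -0.03 -0.  ]
```

View pics/a8.png

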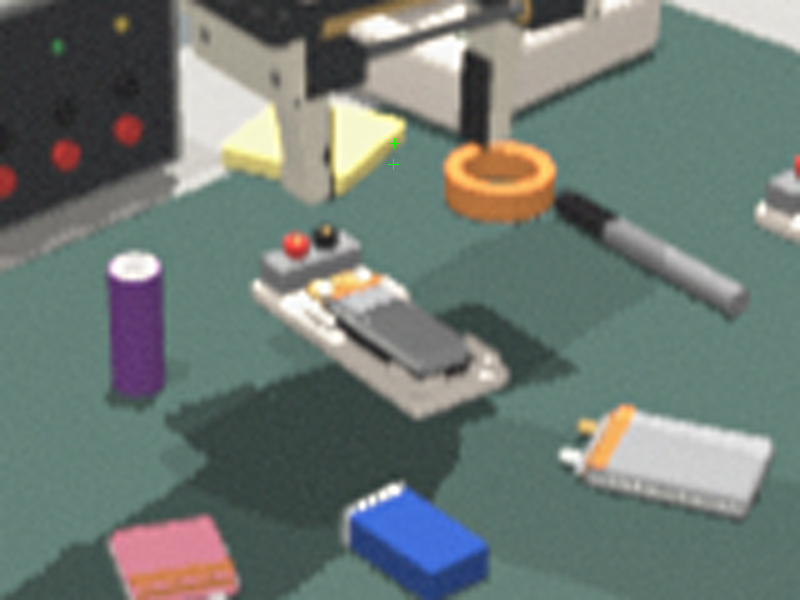

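Emit:
arm_command --plan '[{"dx": 0.1,"dy": -0.25,"dz": -1,"wx": 0,"wy": 0,"wz": 0},{"dx": 0.1,"dy": -0.25,"dz": -1,"wx": 0,"wy": 0,"wz": 0},{"dx": 0.1,"dy": -0.25,"dz": -1,"wx": 0,"wy": 0,"wz": 0},{"dx": 0.1,"dy": -0.25,"dz": -1,"wx": 0,"wy": 0,"wz": 0},{"dx": 0.1,"dy": -0.25,"dz": -1,"wx": 0,"wy": 0,"wz": 0},{"dx": 0.1,"dy": -0.25,"dz": -1,"wx": 0,"wy": 0,"wz": 0},{"dx": 0.1,"dy": -0.25,"dz": -1,"wx": 0,"wy": 0,"wz": 0},{"dx": 0.1,"dy": -0.25,"dz": -1,"wx": 0,"wy": 0,"wz": 0},{"dx": 0,"dy": 0,"dz": 0,"wx": -1,"wy": 0,"wz": 0},{"dx": 0,"dy": 0,"dz": 0,"wx": -1,"wy": 0,"wz": 0},{"dx": 0,"dy": 0,"dz": 0,"wx": -1,"wy": 0,"wz": 0},{"dx": 0,"dy": 0,"dz": 0,"wx": -1,"wy": 0,"wz": 0},{"dx": 0,"dy": 0,"dz": 0,"wx": -1,"wy": 0,"wz": 0},{"dx": 0,"dy": 0,"dz": 0,"wx": -1,"wy": 0,"wz": 0},{"dx": 0,"dy": 0,"dz": 0,"wx": -1,"wy": 0,"wz": 0},{"dx": 0,"dy": 0,"dz": 0,"wx": 0,"wy": 0,"wz": 0}]'

```text
time_s: 9.65
tcp_pos: [0.4406, -0.1295, 0.1099]
eef_rot: [-21.4, 88.9, 2.6]
contact_force: [0.3, 0.6, -0.1]
gripper_width: 0.0874
```

```bash
python3 go.py cell_wide 0.016; python3 look.py top b1 320 240 2
```

```text
t 9.65 tcp [ 0.4406 -0.1295  0.1099] width 0.0874 F [ 0.3  0.6 -0.1]
shift rows dx,dy,dz [ 4.7  -0.07  0.04] turn rows [0.06 0.23 0.09]
```

View pics/b1.png

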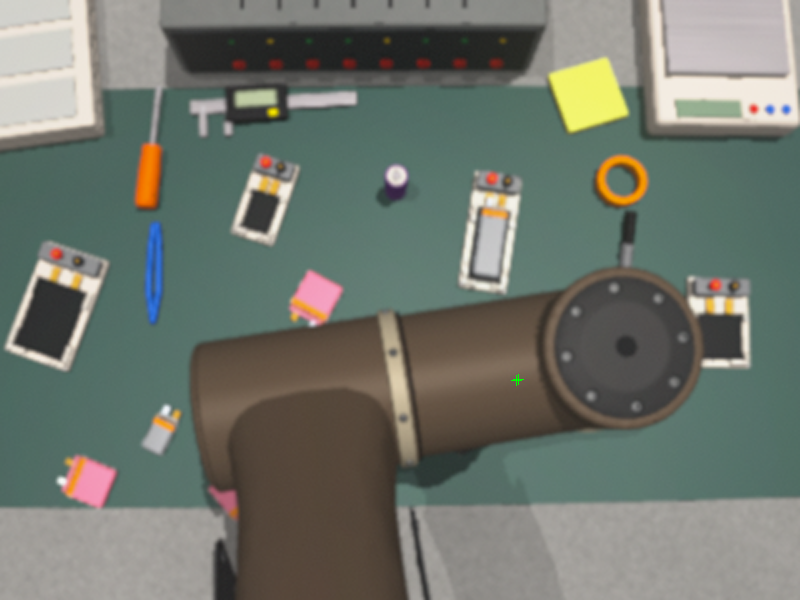

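```bash
cat > chk.py <<'E'
import sys
from fit import *
import json
P=json.load(open("poses.json")); img=np.load("last_top.npy")
for s in sys.argv[1:]:
    j=P["jig_"+s]; c=np.array([np.cos(j[2]),np.sin(j[2])]); p0=[*(np.array(j[:2])-.017*c),j[2]]
    px=proj("top",[[p0[0],p0[1],.016]])[0]; R={"long":26,"wide":27,"square":18,"small":16}[s]
    # restrict: fit only near recess: silver vs dark, use red channel
    q,f=fit("top",img,"cell_"+s,p0,(int(px[0])-R,int(px[1])-R,2*R,2*R),z=.01)
    d=q[:2]-np.array(p0[:2]); print(s,"cell rel recess mm x,y",(d@c*1000).round(1),(d@[-c[1],c[0]]*1000).round(1),"yaw",np.degrees(q[2]-j[2]).round(1),f)
    u,v=map(int,px); b=cv2.resize(img[v-30:v+30,u-40:u+40,::-1],None,fx=8,fy=8,interpolation=cv2.INTER_CUBIC)
    L,W=D["cell_"+s]; l,w=J["jig_"+s][2:]
    for X,col in((rect(-L/2,L/2,-W/2,W/2,.022,q),(255,0,255)),(rect(-l/2,l/2,-w/2,w/2,.01,p0),(0,255,0))):
        cv2.polylines(b,[((proj("top",X)-[u-40,v-30]+.5)*8*16).astype(int)],True,col,1,cv2.LINE_AA,4)
    cv2.imwrite(f"pics/chk_{s}.png",b)
E
python3 chk.py long
```

```text
long cell rel recess mm x,y 3.5 -9.4 yaw 2.5 1756.5428916691649
```

View pics/chk_long.png

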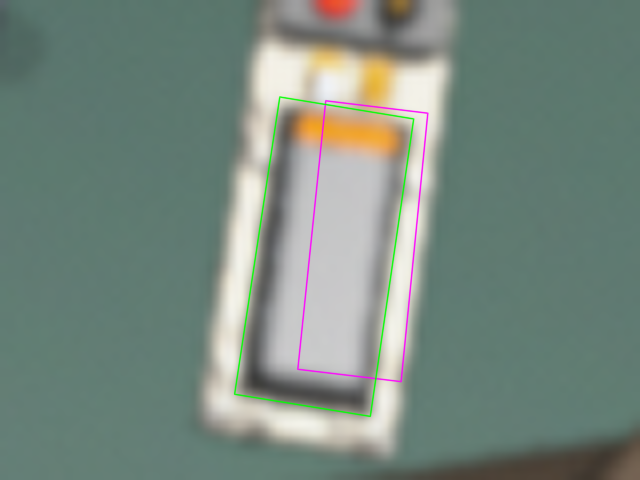

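Emit:
arm_command --plan '[{"dx": 0.9,"dy": -0.05,"dz": 0,"wx": 0,"wy": 0.2,"wz": 0.1},{"dx": 0.9,"dy": 0,"dz": 0,"wx": 0,"wy": 0,"wz": 0},{"dx": 0.9,"dy": 0,"dz": 0,"wx": 0,"wy": 0,"wz": 0},{"dx": 0.9,"dy": 0,"dz": 0,"wx": 0,"wy": 0,"wz": 0},{"dx": 0.6,"dy": 0,"dz": 0,"wx": 0,"wy": 0,"wz": 0},{"dx": 0,"dy": 0,"dz": 0,"wx": 0,"wy": 0,"wz": 0}]'

```text
time_s: 10.2
tcp_pos: [0.4449, -0.1302, 0.0267]
eef_rot: [-8.8, 89.4, 13.9]
contact_force: [-0.3, -0.7, -0.1]
gripper_width: 0.0878
```

```bash
python3 go.py cell_wide 0.0155;python3 look.py side b2 385 250 5
```

```text
t 10.2 tcp [ 0.4449 -0.1302  0.0267] width 0.0878 F [-0.3 -0.7 -0.1]
shift rows dx,dy,dz [ 0.56  0.01 -0.06] turn rows [-0.24  0.13  0.02]
```

View pics/b2.png

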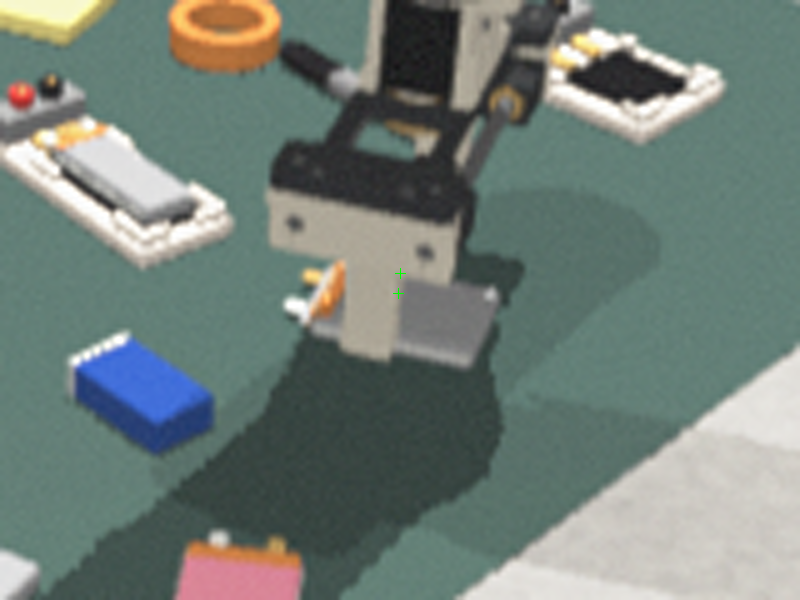

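Emit:
arm_command --plan '[{"dx": 0.5,"dy": 0,"dz": -0.05,"wx": -0.2,"wy": 0.12,"wz": 0},{"dx": 0.05,"dy": 0,"dz": 0,"wx": 0,"wy": 0,"wz": 0},{"dx": 0,"dy": 0,"dz": 0,"wx": 0,"wy": 0,"wz": 0}]'

```text
time_s: 10.5
tcp_pos: [0.4459, -0.1305, 0.0179]
eef_rot: [-49.2, 89.8, -25.7]
contact_force: [-0.1, 0.2, -0.0]
gripper_width: 0.0874
```

Emit:
arm_command --plan '[{"dx": 0,"dy": 0,"dz": 0,"wx": 0,"wy": 0,"wz": 0},{"dx": 0,"dy": 0,"dz": 0,"wx": 0,"wy": 0,"wz": 0},{"dx": 0,"dy": 0,"dz": 0,"wx": 0,"wy": 0,"wz": 0},{"dx": 0,"dy": 0,"dz": 0,"wx": 0,"wy": 0,"wz": 0},{"dx": 0,"dy": 0,"dz": 0,"wx": 0,"wy": 0,"wz": 0},{"dx": 0,"dy": 0,"dz": 0,"wx": 0,"wy": 0,"wz": 0},{"dx": 0,"dy": 0,"dz": 0,"wx": 0,"wy": 0,"wz": 0},{"dx": 0,"dy": 0,"dz": 0,"wx": 0,"wy": 0,"wz": 0}]' --fingers 1 --force 35

```text
time_s: 11.17
tcp_pos: [0.4472, -0.1303, 0.0202]
eef_rot: [-32.3, 89.5, -8.9]
contact_force: [-0.4, -0.4, -1.3]
gripper_width: 0.0525
```

```bash
python3 go.py cell_wide 0.0155;python3 look.py side b3 385 250 5; python3 go.py jig_wide 0.1
```

```text
t 11.17 tcp [ 0.4472 -0.1303  0.0202] width 0.0525 F [-0.4 -0.4 -1.3]
shift rows dx,dy,dz [ 0.23  0.07 -0.16] turn rows [-0.06  0.08  0.05]
t 11.22 tcp [ 0.4473 -0.1303  0.0202] width 0.0526 F [ 0.2  0.4 -1.5]
shift rows dx,dy,dz [-3.99 22.67 14.01] turn rows [9.28 0.1  0.02]
```

View pics/b3.png

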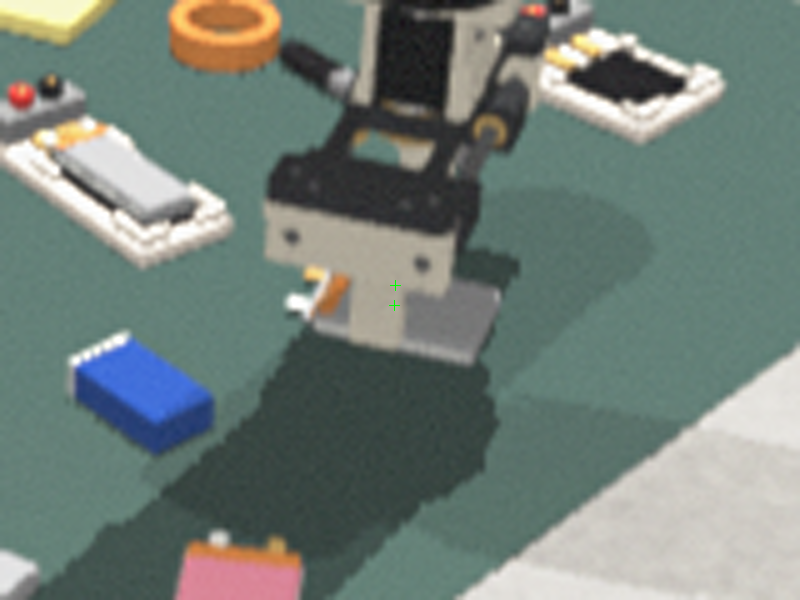

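Emit:
arm_command --plan '[{"dx": 0,"dy": 0,"dz": 0,"wx": 0,"wy": 0.05,"wz": 0},{"dx": 0,"dy": 0,"dz": 0,"wx": 0,"wy": 0,"wz": 0},{"dx": 0.2,"dy": 0.05,"dz": -0.1,"wx": 0,"wy": 0,"wz": 0},{"dx": 0.1,"dy": 0,"dz": 0,"wx": 0,"wy": 0,"wz": 0},{"dx": 0,"dy": 0,"dz": 0,"wx": 0,"wy": 0,"wz": 0}]' --fingers -0.5

```text
time_s: 11.63
tcp_pos: [0.4451, -0.1302, 0.0137]
eef_rot: [-59.1, 89.7, -35.7]
contact_force: [1.0, 0.1, -0.5]
gripper_width: 0.0656
```

```bash
python3 go.py cell_wide 0.014
```

```text
t 11.63 tcp [ 0.4451 -0.1302  0.0137] width 0.0656 F [ 1.   0.1 -0.5]
shift rows dx,dy,dz [-0.02  0.02 -0.06] turn rows [-0.06  0.03  0.06]
```

Emit:
arm_command --plan '[{"dx": 0,"dy": 0,"dz": 0,"wx": 0,"wy": 0,"wz": 0},{"dx": 0,"dy": 0,"dz": 0,"wx": 0,"wy": 0,"wz": 0},{"dx": 0,"dy": 0,"dz": 0,"wx": 0,"wy": 0,"wz": 0},{"dx": 0,"dy": 0,"dz": 0,"wx": 0,"wy": 0,"wz": 0},{"dx": 0,"dy": 0,"dz": 0,"wx": 0,"wy": 0,"wz": 0}]' --fingers 1 --force 35

```text
time_s: 12.05
tcp_pos: [0.4448, -0.1303, 0.0133]
eef_rot: [-66.7, 89.7, -43.2]
contact_force: [0.2, 0.6, -0.8]
gripper_width: 0.0535
```

```bash
python3 go.py cell_wide 0.014;python3 look.py side b4 385 250 5; python3 go.py jig_wide 0.1
```

```text
t 12.05 tcp [ 0.4448 -0.1303  0.0133] width 0.0535 F [ 0.2  0.6 -0.8]
shift rows dx,dy,dz [-0.03  0.02 -0.04] turn rows [-0.06  0.02  0.05]
t 12.1 tcp [ 0.4448 -0.1303  0.0133] width 0.0535 F [ 1.1 -0.4  0.1]
shift rows dx,dy,dz [-4.4  22.62 14.11] turn rows [9.28 0.04 0.04]
```

View pics/b4.png

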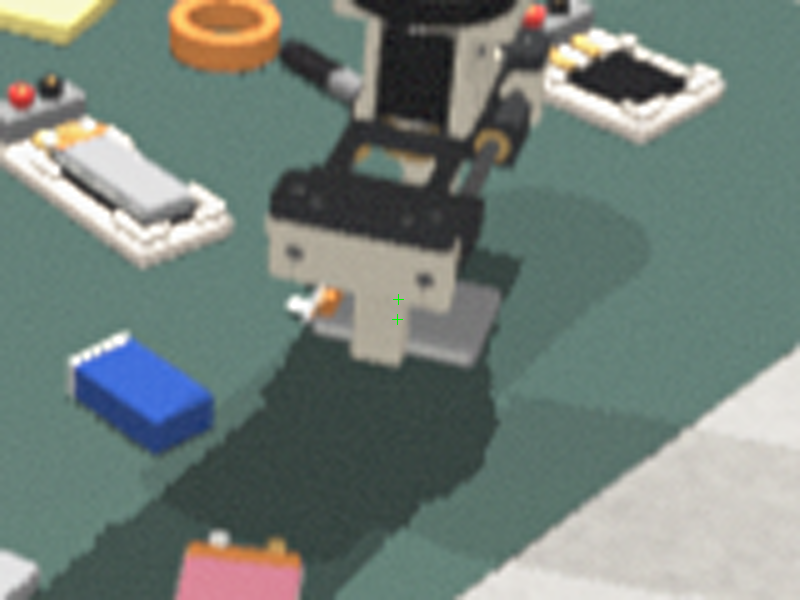

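Emit:
arm_command --plan '[{"dx": -0.5,"dy": 0,"dz": 0,"wx": 0,"wy": 0,"wz": 0},{"dx": -0.8,"dy": 0,"dz": 0,"wx": 0,"wy": 0,"wz": 0},{"dx": -1,"dy": 0,"dz": 0,"wx": 0,"wy": 0,"wz": 0},{"dx": -1,"dy": 0,"dz": 0,"wx": 0,"wy": 0,"wz": 0},{"dx": -1,"dy": 0.5,"dz": 0.3,"wx": 0,"wy": 0,"wz": 0},{"dx": 0,"dy": 0.95,"dz": 0.6,"wx": 0,"wy": 0,"wz": 0},{"dx": 0,"dy": 0.95,"dz": 0.6,"wx": 0,"wy": 0,"wz": 0},{"dx": 0,"dy": 0.95,"dz": 0.6,"wx": 0,"wy": 0,"wz": 0},{"dx": 0,"dy": 0.95,"dz": 0.6,"wx": 0,"wy": 0,"wz": 0},{"dx": 0,"dy": 0.95,"dz": 0.6,"wx": 0,"wy": 0,"wz": 0},{"dx": 0,"dy": 0.95,"dz": 0.6,"wx": 0,"wy": 0,"wz": 0},{"dx": 0,"dy": 0.95,"dz": 0.6,"wx": 0,"wy": 0,"wz": 0},{"dx": 0,"dy": 0.95,"dz": 0.6,"wx": 0,"wy": 0,"wz": 0},{"dx": 0,"dy": 0.95,"dz": 0.6,"wx": 0,"wy": 0,"wz": 0},{"dx": 0,"dy": 0.95,"dz": 0.6,"wx": 0,"wy": 0,"wz": 0}]'

```text
time_s: 13.35
tcp_pos: [0.478, 0.1104, 0.1023]
eef_rot: [-142.5, 89.9, -119.5]
contact_force: [0.4, -0.3, -0.8]
gripper_width: 0.0536
```

```bash
python3 go.py jig_wide 0.1; python3 look.py side b5 320 240 2
```

```text
t 13.35 tcp [0.478  0.1104 0.1023] width 0.0536 F [ 0.4 -0.3 -0.8]
shift rows dx,dy,dz [ 0.1  12.32  7.68] turn rows [ 9.17 -0.01  0.01]
```

View pics/b5.png

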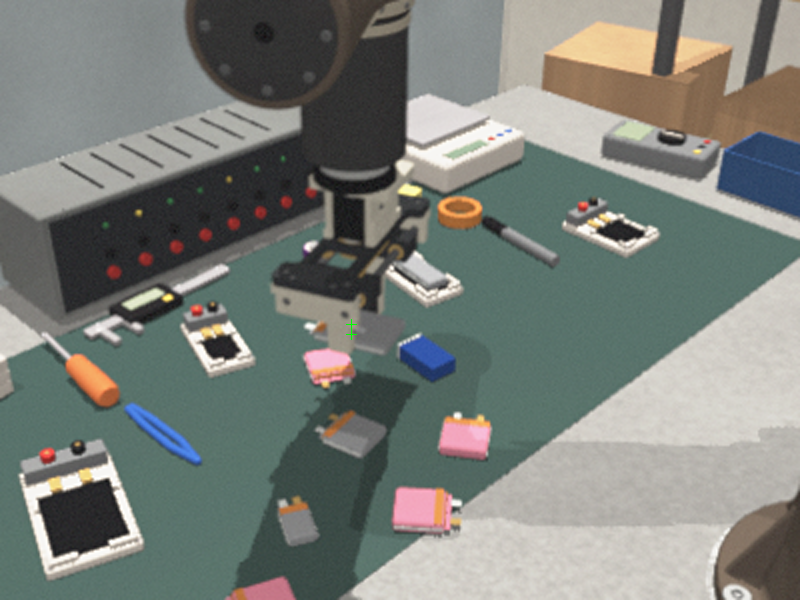

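Emit:
arm_command --plan '[{"dx": 0,"dy": 0.95,"dz": 0.6,"wx": 0,"wy": 0,"wz": 0},{"dx": 0,"dy": 0.95,"dz": 0.6,"wx": 0,"wy": 0,"wz": 0},{"dx": 0,"dy": 0.95,"dz": 0.6,"wx": 0,"wy": 0,"wz": 0},{"dx": 0,"dy": 0.95,"dz": 0.6,"wx": 0,"wy": 0,"wz": 0},{"dx": 0,"dy": 0.95,"dz": 0.6,"wx": 0,"wy": 0,"wz": 0},{"dx": 0,"dy": 0.95,"dz": 0.6,"wx": 0,"wy": 0,"wz": 0},{"dx": 0,"dy": 0.95,"dz": 0.6,"wx": 0,"wy": 0,"wz": 0},{"dx": 0,"dy": 0.95,"dz": 0.6,"wx": 0,"wy": 0,"wz": 0},{"dx": 0,"dy": 0.95,"dz": 0.6,"wx": 0,"wy": 0,"wz": 0},{"dx": 0,"dy": 0.95,"dz": 0.6,"wx": 0,"wy": 0,"wz": 0},{"dx": 0,"dy": 0.95,"dz": 0.6,"wx": 0,"wy": 0,"wz": 0},{"dx": 0,"dy": 0.95,"dz": 0.6,"wx": 0,"wy": 0,"wz": 0},{"dx": 0,"dy": 0,"dz": 0,"wx": 1,"wy": 0,"wz": 0},{"dx": 0,"dy": 0,"dz": 0,"wx": 1,"wy": 0,"wz": 0},{"dx": 0,"dy": 0,"dz": 0,"wx": 1,"wy": 0,"wz": 0},{"dx": 0,"dy": 0,"dz": 0,"wx": 1,"wy": 0,"wz": 0},{"dx": 0,"dy": 0,"dz": 0,"wx": 1,"wy": 0,"wz": 0},{"dx": 0,"dy": 0,"dz": 0,"wx": 1,"wy": 0,"wz": 0},{"dx": 0,"dy": 0,"dz": 0,"wx": 1,"wy": 0,"wz": 0},{"dx": 0,"dy": 0,"dz": 0,"wx": 1,"wy": 0,"wz": 0}]'

```text
time_s: 15.07
tcp_pos: [0.5184, 0.3934, 0.0938]
eef_rot: [-125.1, 89.3, -140.1]
contact_force: [0.0, 0.3, -0.5]
gripper_width: 0.0534
```

```bash
python3 go.py jig_wide 0.06 1 -0.3
```

```text
t 15.07 tcp [0.5184 0.3934 0.0938] width 0.0534 F [ 0.   0.3 -0.5]
shift rows dx,dy,dz [1.69 0.27 0.25] turn rows [ 0.88 -0.09  0.14]
```

Emit:
arm_command --plan '[{"dx": 0,"dy": 0.27,"dz": 0.25,"wx": 0.8,"wy": -0.1,"wz": 0.1},{"dx": 0.8,"dy": 0,"dz": 0,"wx": 0,"wy": 0,"wz": 0},{"dx": 0.8,"dy": 0,"dz": 0,"wx": 0,"wy": 0,"wz": 0},{"dx": 0.5,"dy": 0,"dz": 0,"wx": 0,"wy": 0,"wz": 0},{"dx": 0,"dy": 0,"dz": 0,"wx": 0,"wy": 0,"wz": 0}]'

```text
time_s: 15.48
tcp_pos: [0.5244, 0.3967, 0.0496]
eef_rot: [-80.3, 89.8, -99.6]
contact_force: [-0.6, -0.8, -1.7]
gripper_width: 0.0535
```

```bash
python3 go.py jig_wide 0.0238 1 -0.3; python3 look.py side b6 170 335 4
```

```text
t 15.48 tcp [0.5244 0.3967 0.0496] width 0.0535 F [-0.6 -0.8 -1.7]
shift rows dx,dy,dz [ 1.29  0.01 -0.02] turn rows [-0.04  0.01  0.04]
```

View pics/b6.png

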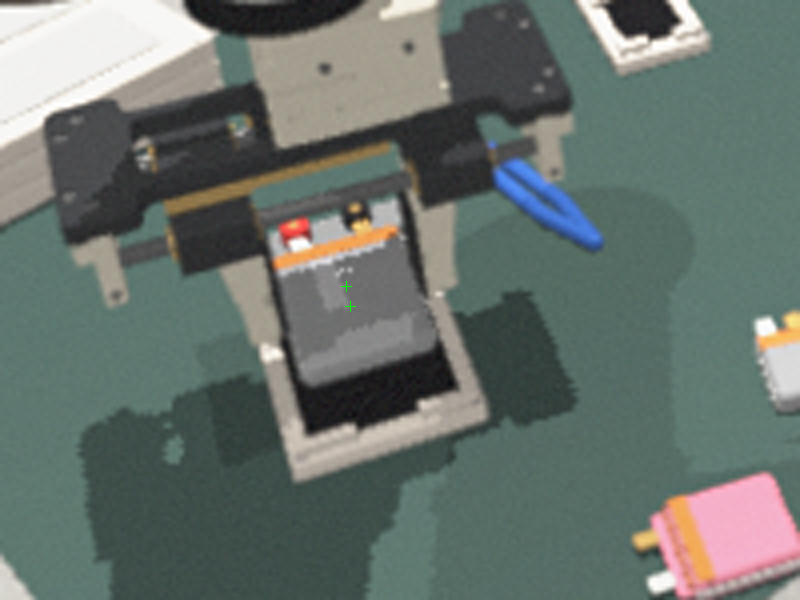

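Emit:
arm_command --plan '[{"dx": 0.7,"dy": 0,"dz": 0,"wx": 0,"wy": 0,"wz": 0},{"dx": 0.35,"dy": 0,"dz": 0,"wx": 0,"wy": 0,"wz": 0},{"dx": 0,"dy": 0,"dz": 0,"wx": 0,"wy": 0,"wz": 0}]'

```text
time_s: 15.78
tcp_pos: [0.5256, 0.3977, 0.0307]
eef_rot: [-24.4, 89.9, -43.6]
contact_force: [-0.2, -0.9, -1.8]
gripper_width: 0.0538
```

```bash
python3 go.py jig_wide 0.0238 1 -0.3; python3 look.py side b7 170 335 4
```

```text
t 15.78 tcp [0.5256 0.3977 0.0307] width 0.0538 F [-0.2 -0.9 -1.8]
shift rows dx,dy,dz [ 0.34 -0.06 -0.05] turn rows [-0.03  0.03  0.01]
```

View pics/b7.png

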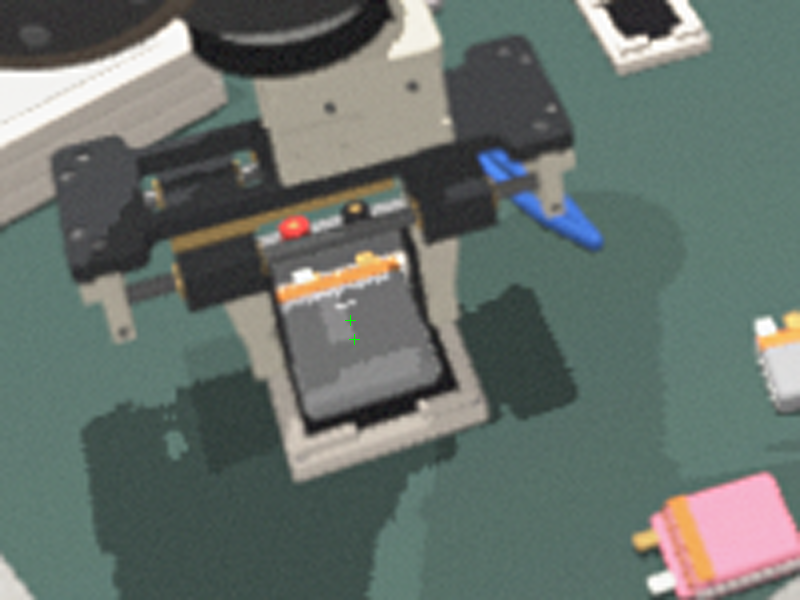

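Emit:
arm_command --plan '[{"dx": 0.3,"dy": -0.06,"dz": -0.05,"wx": 0,"wy": 0,"wz": 0},{"dx": 0,"dy": 0,"dz": 0,"wx": 0,"wy": 0,"wz": 0}]'

```text
time_s: 16.0
tcp_pos: [0.5248, 0.3975, 0.0262]
eef_rot: [16.7, 89.8, -2.5]
contact_force: [0.0, -0.9, -2.0]
gripper_width: 0.0536
```

```bash
python3 go.py jig_wide 0.0238 1 -0.3; python3 look.py side b8 170 335 4
```

```text
t 16.0 tcp [0.5248 0.3975 0.0262] width 0.0536 F [ 0.  -0.9 -2. ]
shift rows dx,dy,dz [ 0.12 -0.03 -0.02] turn rows [-0.03  0.04 -0.01]
```

View pics/b8.png

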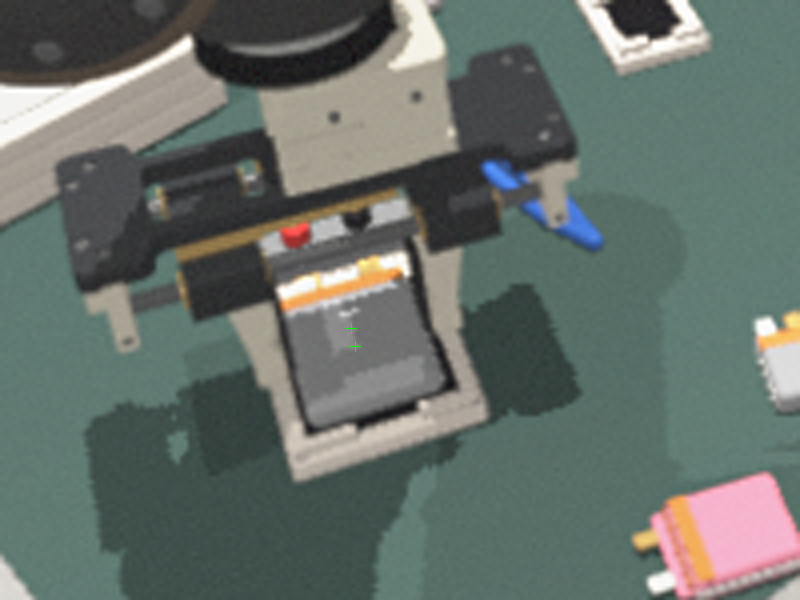

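Emit:
arm_command --plan '[{"dx": 0.1,"dy": -0.08,"dz": 0,"wx": 0,"wy": 0,"wz": 0},{"dx": 0,"dy": 0,"dz": 0,"wx": 0,"wy": 0,"wz": 0}]'

```text
time_s: 16.22
tcp_pos: [0.5251, 0.3968, 0.0259]
eef_rot: [38.0, 89.7, 18.9]
contact_force: [-0.8, -0.3, -1.6]
gripper_width: 0.0534
```

Emit:
arm_command --plan '[{"dx": 0,"dy": 0,"dz": 0,"wx": 0,"wy": 0,"wz": 0},{"dx": 0,"dy": 0,"dz": 0,"wx": 0,"wy": 0,"wz": 0},{"dx": 0,"dy": 0,"dz": 0,"wx": 0,"wy": 0,"wz": 0},{"dx": 0,"dy": 0,"dz": 0,"wx": 0,"wy": 0,"wz": 0},{"dx": -0.5,"dy": 0,"dz": 0,"wx": 0,"wy": 0,"wz": 0},{"dx": -1,"dy": 0,"dz": 0,"wx": 0,"wy": 0,"wz": 0},{"dx": -1,"dy": 0,"dz": 0,"wx": 0,"wy": 0,"wz": 0},{"dx": -1,"dy": 0,"dz": 0,"wx": 0,"wy": 0,"wz": 0},{"dx": -0.5,"dy": 0,"dz": 0,"wx": 0,"wy": 0,"wz": 0}]' --fingers -0.6

```text
time_s: 16.97
tcp_pos: [0.5244, 0.3958, 0.11]
eef_rot: [3.2, 89.8, -15.9]
contact_force: [1.0, 0.6, 0.2]
gripper_width: 0.07
```

```bash
python3 go.py cell_square 0.1; python3 look.py side b9 170 335 4
```

```text
t 16.97 tcp [0.5244 0.3958 0.11  ] width 0.07 F [1.  0.6 0.2]
shift rows dx,dy,dz [  0.5  -13.01   0.27] turn rows [-7.06  0.05  0.01]
```

View pics/b9.png

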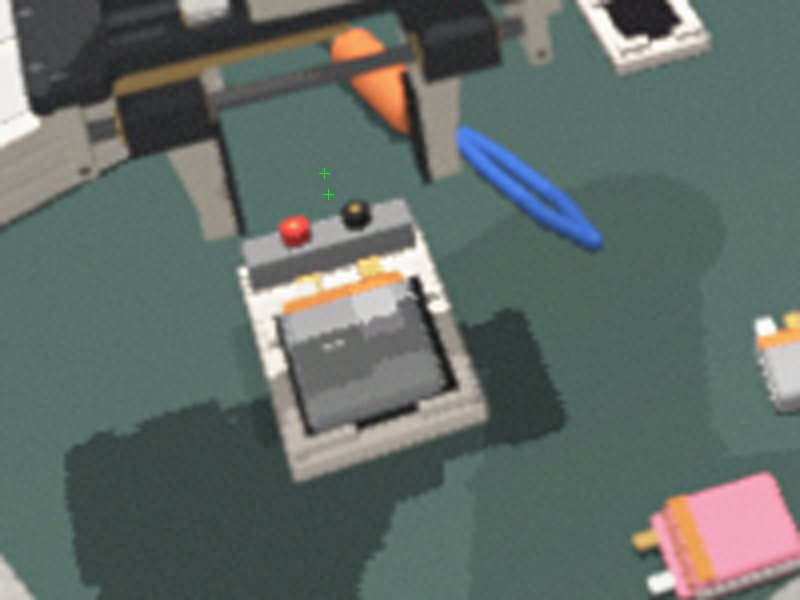

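Emit:
arm_command --plan '[{"dx": 0,"dy": -0.95,"dz": 0.02,"wx": 0,"wy": 0,"wz": 0},{"dx": 0,"dy": -0.95,"dz": 0.02,"wx": 0,"wy": 0,"wz": 0},{"dx": 0,"dy": -0.95,"dz": 0.02,"wx": 0,"wy": 0,"wz": 0},{"dx": 0,"dy": -0.95,"dz": 0.02,"wx": 0,"wy": 0,"wz": 0},{"dx": 0,"dy": -0.95,"dz": 0.02,"wx": 0,"wy": 0,"wz": 0},{"dx": 0,"dy": -0.95,"dz": 0.02,"wx": 0,"wy": 0,"wz": 0},{"dx": 0,"dy": -0.95,"dz": 0.02,"wx": 0,"wy": 0,"wz": 0},{"dx": 0,"dy": -0.95,"dz": 0.02,"wx": 0,"wy": 0,"wz": 0},{"dx": 0,"dy": -0.95,"dz": 0.02,"wx": 0,"wy": 0,"wz": 0},{"dx": 0,"dy": -0.95,"dz": 0.02,"wx": 0,"wy": 0,"wz": 0},{"dx": 0,"dy": -0.95,"dz": 0.02,"wx": 0,"wy": 0,"wz": 0},{"dx": 0,"dy": -0.95,"dz": 0.02,"wx": 0,"wy": 0,"wz": 0},{"dx": 0,"dy": -0.95,"dz": 0,"wx": -1,"wy": 0,"wz": 0},{"dx": 0,"dy": 0,"dz": 0,"wx": -1,"wy": 0,"wz": 0},{"dx": 0,"dy": 0,"dz": 0,"wx": -1,"wy": 0,"wz": 0},{"dx": 0,"dy": 0,"dz": 0,"wx": -1,"wy": 0,"wz": 0},{"dx": 0,"dy": 0,"dz": 0,"wx": -1,"wy": 0,"wz": 0},{"dx": 0,"dy": 0,"dz": 0,"wx": -1,"wy": 0,"wz": 0},{"dx": 0,"dy": 0,"dz": 0,"wx": -1,"wy": 0,"wz": 0},{"dx": 0,"dy": 0,"dz": 0,"wx": 0,"wy": 0,"wz": 0}]' --fingers -0.8

```text
time_s: 18.68
tcp_pos: [0.4427, 0.1499, 0.1134]
eef_rot: [26.7, 89.3, 41.1]
contact_force: [0.4, -0.1, -0.4]
gripper_width: 0.0788
```

```bash
python3 go.py cell_square 0.03; python3 look.py top c1 320 240 2
```

```text
t 18.68 tcp [0.4427 0.1499 0.1134] width 0.0788 F [ 0.4 -0.1 -0.4]
shift rows dx,dy,dz [ 4.17 -0.12  0.01] turn rows [ 0.26  0.14 -0.07]
```

View pics/c1.png

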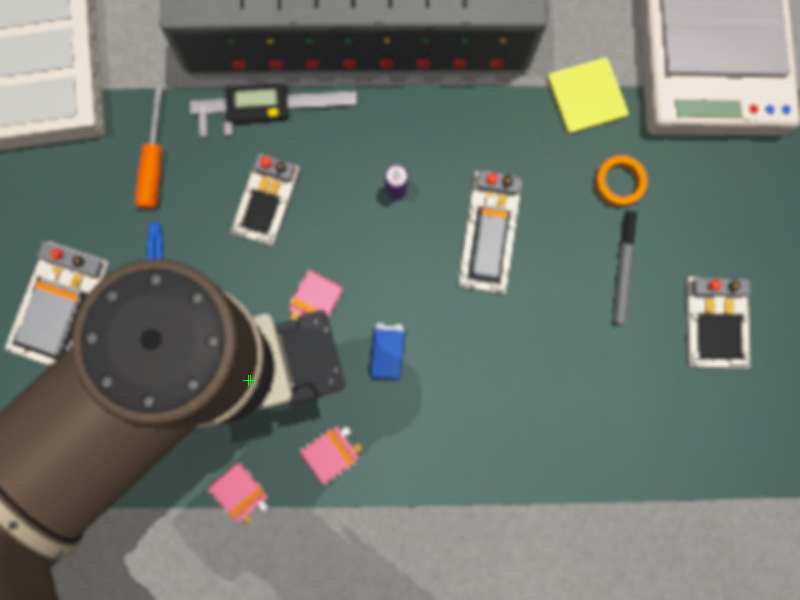

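Emit:
arm_command --plan '[{"dx": 0.9,"dy": -0.12,"dz": 0,"wx": 0.25,"wy": 0.12,"wz": -0.05},{"dx": 0.9,"dy": 0,"dz": 0,"wx": 0,"wy": 0,"wz": 0},{"dx": 0.9,"dy": 0,"dz": 0,"wx": 0,"wy": 0,"wz": 0},{"dx": 0.9,"dy": 0,"dz": 0,"wx": 0,"wy": 0,"wz": 0},{"dx": 0.4,"dy": 0,"dz": 0,"wx": 0,"wy": 0,"wz": 0},{"dx": 0,"dy": 0,"dz": 0,"wx": 0,"wy": 0,"wz": 0}]'

```text
time_s: 19.23
tcp_pos: [0.4453, 0.1492, 0.0326]
eef_rot: [34.3, 89.5, 46.2]
contact_force: [0.0, 0.0, 0.8]
gripper_width: 0.0788
```

```bash
python3 go.py cell_square 0.0145; python3 look.py side c2 295 310 5
```

```text
t 19.23 tcp [0.4453 0.1492 0.0326] width 0.0788 F [0.  0.  0.8]
shift rows dx,dy,dz [ 0.9  -0.04 -0.07] turn rows [-0.29  0.09 -0.06]
```

View pics/c2.png

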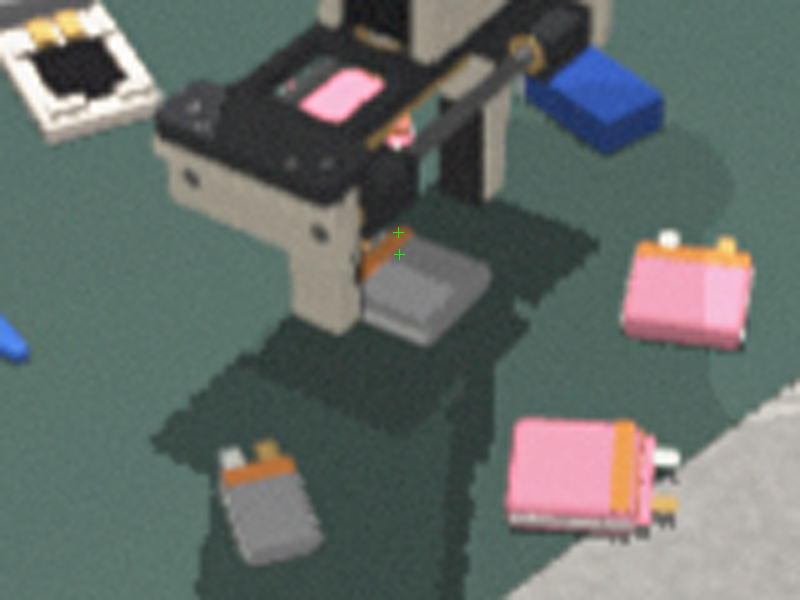

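Emit:
arm_command --plan '[{"dx": 0.5,"dy": -0.04,"dz": -0.07,"wx": -0.25,"wy": 0.08,"wz": -0.05},{"dx": 0.35,"dy": 0,"dz": 0,"wx": 0,"wy": 0,"wz": 0},{"dx": 0,"dy": 0,"dz": 0,"wx": 0,"wy": 0,"wz": 0}]'

```text
time_s: 19.53
tcp_pos: [0.4457, 0.1495, 0.0171]
eef_rot: [27.6, 89.7, 40.7]
contact_force: [-0.4, -0.6, -0.1]
gripper_width: 0.0787
```

```bash
python3 go.py cell_square 0.0145
```

```text
t 19.53 tcp [0.4457 0.1495 0.0171] width 0.0787 F [-0.4 -0.6 -0.1]
shift rows dx,dy,dz [ 0.13 -0.05 -0.08] turn rows [-0.03  0.05 -0.03]
```

Emit:
arm_command --plan '[{"dx": 0.13,"dy": -0.04,"dz": -0.07,"wx": 0,"wy": 0.04,"wz": 0},{"dx": 0,"dy": 0,"dz": 0,"wx": 0,"wy": 0,"wz": 0},{"dx": 0,"dy": 0,"dz": 0,"wx": 0,"wy": 0,"wz": 0},{"dx": 0,"dy": 0,"dz": 0,"wx": 0,"wy": 0,"wz": 0},{"dx": 0,"dy": 0,"dz": 0,"wx": 0,"wy": 0,"wz": 0},{"dx": 0,"dy": 0,"dz": 0,"wx": 0,"wy": 0,"wz": 0},{"dx": 0,"dy": 0,"dz": 0,"wx": 0,"wy": 0,"wz": 0},{"dx": 0,"dy": 0,"dz": 0,"wx": 0,"wy": 0,"wz": 0},{"dx": 0,"dy": 0,"dz": 0,"wx": 0,"wy": 0,"wz": 0}]' --fingers 1 --force 35

```text
time_s: 20.28
tcp_pos: [0.4453, 0.149, 0.0159]
eef_rot: [47.5, 89.7, 60.5]
contact_force: [-0.5, 0.2, -0.5]
gripper_width: 0.0458
```

```bash
python3 go.py cell_square 0.0145; python3 look.py side c3 295 310 5; python3 go.py jig_square .1
```

```text
t 20.28 tcp [0.4453 0.149  0.0159] width 0.0458 F [-0.5  0.2 -0.5]
shift rows dx,dy,dz [ 0.07 -0.03 -0.06] turn rows [-0.03  0.04 -0.04]
t 20.33 tcp [0.4453 0.149  0.0159] width 0.0454 F [ 0.1  0.8 -0.2]
shift rows dx,dy,dz [ -4.31 -26.54  -3.59] turn rows [ 3.27  0.03 -0.05]
```

View pics/c3.png

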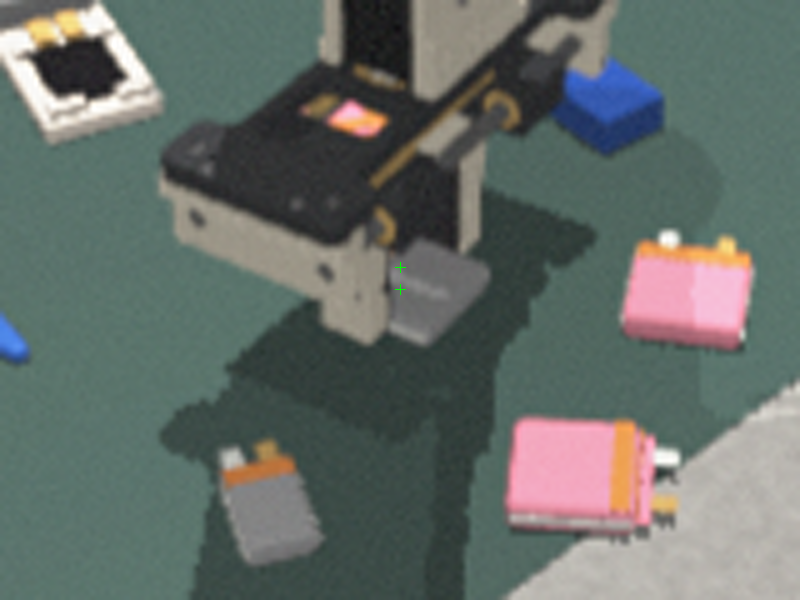

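Emit:
arm_command --plan '[{"dx": -0.5,"dy": 0,"dz": 0,"wx": 0,"wy": 0,"wz": 0},{"dx": -0.8,"dy": 0,"dz": 0,"wx": 0,"wy": 0,"wz": 0},{"dx": -1,"dy": 0,"dz": 0,"wx": 0,"wy": 0,"wz": 0},{"dx": -1,"dy": 0,"dz": 0,"wx": 0,"wy": 0,"wz": 0},{"dx": -1,"dy": -0.5,"dz": -0.1,"wx": 0,"wy": 0,"wz": 0},{"dx": 0,"dy": -0.95,"dz": -0.13,"wx": 0,"wy": 0,"wz": 0},{"dx": 0,"dy": -0.95,"dz": -0.13,"wx": 0,"wy": 0,"wz": 0},{"dx": 0,"dy": -0.95,"dz": -0.13,"wx": 0,"wy": 0,"wz": 0},{"dx": 0,"dy": -0.95,"dz": -0.13,"wx": 0,"wy": 0,"wz": 0},{"dx": 0,"dy": -0.95,"dz": -0.13,"wx": 0,"wy": 0,"wz": 0},{"dx": 0,"dy": -0.95,"dz": -0.13,"wx": 0,"wy": 0,"wz": 0},{"dx": 0,"dy": -0.95,"dz": -0.13,"wx": 0,"wy": 0,"wz": 0},{"dx": 0,"dy": -0.95,"dz": -0.13,"wx": 0,"wy": 0,"wz": 0},{"dx": 0,"dy": -0.95,"dz": -0.13,"wx": 0,"wy": 0,"wz": 0},{"dx": 0,"dy": -0.95,"dz": -0.13,"wx": 0,"wy": 0,"wz": 0},{"dx": 0,"dy": -0.95,"dz": -0.13,"wx": 0,"wy": 0,"wz": 0},{"dx": 0,"dy": -0.95,"dz": -0.13,"wx": 0,"wy": 0,"wz": 0},{"dx": 0,"dy": -0.95,"dz": -0.13,"wx": 0,"wy": 0,"wz": 0},{"dx": 0,"dy": -0.95,"dz": -0.13,"wx": 0,"wy": 0,"wz": 0}]'

```text
time_s: 21.92
tcp_pos: [0.4702, -0.1388, 0.106]
eef_rot: [35.4, 89.7, 48.8]
contact_force: [-0.3, -0.1, -0.7]
gripper_width: 0.0457
```

```bash
python3 go.py jig_square .1 1.1 0
```

```text
t 21.92 tcp [ 0.4702 -0.1388  0.106 ] width 0.0457 F [-0.3 -0.1 -0.7]
shift rows dx,dy,dz [  0.25 -12.26  -1.59] turn rows [ 3.35  0.05 -0.05]
```

Emit:
arm_command --plan '[{"dx": 0,"dy": -0.95,"dz": -0.13,"wx": 0,"wy": 0,"wz": 0},{"dx": 0,"dy": -0.95,"dz": -0.13,"wx": 0,"wy": 0,"wz": 0},{"dx": 0,"dy": -0.95,"dz": -0.13,"wx": 0,"wy": 0,"wz": 0},{"dx": 0,"dy": -0.95,"dz": -0.13,"wx": 0,"wy": 0,"wz": 0},{"dx": 0,"dy": -0.95,"dz": -0.13,"wx": 0,"wy": 0,"wz": 0},{"dx": 0,"dy": -0.95,"dz": -0.13,"wx": 0,"wy": 0,"wz": 0},{"dx": 0,"dy": -0.95,"dz": -0.13,"wx": 0,"wy": 0,"wz": 0},{"dx": 0,"dy": -0.95,"dz": -0.13,"wx": 0,"wy": 0,"wz": 0},{"dx": 0,"dy": -0.95,"dz": -0.13,"wx": 0,"wy": 0,"wz": 0},{"dx": 0,"dy": -0.95,"dz": -0.13,"wx": 0,"wy": 0,"wz": 0},{"dx": 0,"dy": -0.95,"dz": -0.13,"wx": 0,"wy": 0,"wz": 0},{"dx": 0,"dy": -0.95,"dz": -0.13,"wx": 0,"wy": 0,"wz": 0},{"dx": 0,"dy": -0.5,"dz": 0,"wx": 1,"wy": 0,"wz": 0},{"dx": 0,"dy": 0,"dz": 0,"wx": 1,"wy": 0,"wz": 0},{"dx": 0,"dy": 0,"dz": 0,"wx": 1,"wy": 0,"wz": 0},{"dx": 0,"dy": 0,"dz": 0,"wx": 0,"wy": 0,"wz": 0}]'

```text
time_s: 23.25
tcp_pos: [0.4917, -0.3941, 0.1007]
eef_rot: [110.5, 89.6, 109.3]
contact_force: [0.0, 0.7, -1.7]
gripper_width: 0.0453
```

```bash
python3 go.py jig_square .055 1.1 0
```

```text
t 23.25 tcp [ 0.4917 -0.3941  0.1007] width 0.0453 F [ 0.   0.7 -1.7]
shift rows dx,dy,dz [2.29 0.46 0.22] turn rows [ 0.15 -0.03 -0.08]
```

Emit:
arm_command --plan '[{"dx": 0,"dy": 0.46,"dz": 0.22,"wx": 0.15,"wy": 0,"wz": -0.07},{"dx": 0.8,"dy": 0,"dz": 0,"wx": 0,"wy": 0,"wz": 0},{"dx": 0.9,"dy": 0,"dz": 0,"wx": 0,"wy": 0,"wz": 0},{"dx": 0.6,"dy": 0,"dz": 0,"wx": 0,"wy": 0,"wz": 0},{"dx": 0,"dy": 0,"dz": 0,"wx": 0,"wy": 0,"wz": 0}]'

```text
time_s: 23.67
tcp_pos: [0.4966, -0.3844, 0.0538]
eef_rot: [157.7, 89.9, 156.5]
contact_force: [-0.3, 0.2, -0.2]
gripper_width: 0.0455
```

```bash
python3 go.py jig_square .0265 1.1 0;  python3 look.py side c4 425 200 5
```

```text
t 23.67 tcp [ 0.4966 -0.3844  0.0538] width 0.0455 F [-0.3  0.2 -0.2]
shift rows dx,dy,dz [ 1.36 -0.01 -0.01] turn rows [ 0.16 -0.01 -0.01]
```

View pics/c4.png

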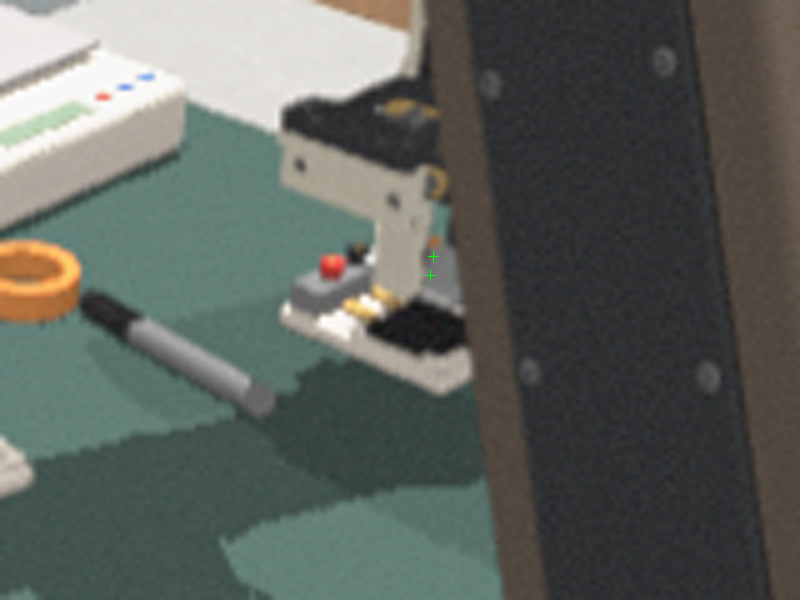

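Emit:
arm_command --plan '[{"dx": 0.8,"dy": 0,"dz": 0,"wx": 0.12,"wy": 0,"wz": 0},{"dx": 0.4,"dy": 0,"dz": 0,"wx": 0,"wy": 0,"wz": 0},{"dx": 0,"dy": 0,"dz": 0,"wx": 0,"wy": 0,"wz": 0}]'

```text
time_s: 23.97
tcp_pos: [0.4984, -0.3852, 0.0327]
eef_rot: [-39.0, 89.8, -40.5]
contact_force: [-0.4, 0.1, -0.6]
gripper_width: 0.0455
```

```bash
python3 go.py jig_square .0265 1.1 0;  python3 look.py side c5 425 200 5
```

```text
t 23.97 tcp [ 0.4984 -0.3852  0.0327] width 0.0455 F [-0.4  0.1 -0.6]
shift rows dx,dy,dz [ 0.31  0.02 -0.11] turn rows [0.1  0.03 0.02]
```

View pics/c5.png

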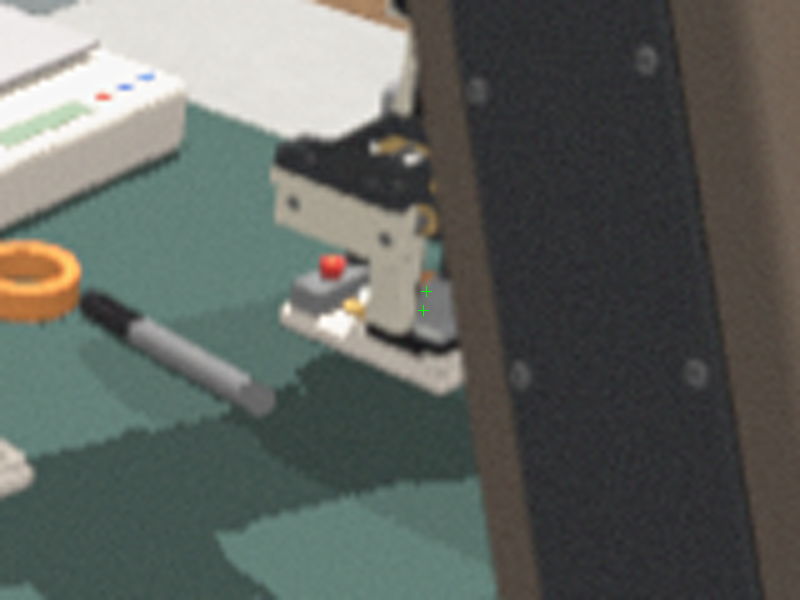

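Emit:
arm_command --plan '[{"dx": 0.3,"dy": 0.02,"dz": -0.1,"wx": 0.05,"wy": 0,"wz": 0},{"dx": 0,"dy": 0,"dz": 0,"wx": 0,"wy": 0,"wz": 0}]'

```text
time_s: 24.18
tcp_pos: [0.4972, -0.3852, 0.0285]
eef_rot: [-33.3, 89.7, -34.9]
contact_force: [-1.0, 0.9, -1.0]
gripper_width: 0.0455
```

```bash
python3 go.py jig_square .026 1.1 0
```

```text
t 24.18 tcp [ 0.4972 -0.3852  0.0285] width 0.0455 F [-1.   0.9 -1. ]
shift rows dx,dy,dz [ 0.12  0.02 -0.05] turn rows [0.06 0.05 0.03]
```

Emit:
arm_command --plan '[{"dx": 0.12,"dy": 0.02,"dz": -0.05,"wx": 0,"wy": 0.04,"wz": 0},{"dx": 0,"dy": 0,"dz": 0,"wx": 0,"wy": 0,"wz": 0}]'

```text
time_s: 24.35
tcp_pos: [0.4966, -0.385, 0.027]
eef_rot: [-59.4, 89.8, -61.0]
contact_force: [0.0, 0.4, -0.3]
gripper_width: 0.0453
```

Emit:
arm_command --plan '[{"dx": 0,"dy": 0,"dz": 0,"wx": 0,"wy": 0,"wz": 0},{"dx": 0,"dy": 0,"dz": 0,"wx": 0,"wy": 0,"wz": 0},{"dx": 0,"dy": 0,"dz": 0,"wx": 0,"wy": 0,"wz": 0},{"dx": 0,"dy": 0,"dz": 0,"wx": 0,"wy": 0,"wz": 0},{"dx": 0,"dy": 0,"dz": 0,"wx": 0,"wy": 0,"wz": 0},{"dx": -0.5,"dy": 0,"dz": 0,"wx": 0,"wy": 0,"wz": 0},{"dx": -1,"dy": 0,"dz": 0,"wx": 0,"wy": 0,"wz": 0},{"dx": -1,"dy": 0,"dz": 0,"wx": 0,"wy": 0,"wz": 0},{"dx": -1,"dy": 0,"dz": 0,"wx": 0,"wy": 0,"wz": 0},{"dx": -0.8,"dy": 0,"dz": 0,"wx": 0,"wy": 0,"wz": 0}]' --fingers -0.6

```text
time_s: 25.18
tcp_pos: [0.4945, -0.3841, 0.1157]
eef_rot: [-162.0, 89.8, -163.6]
contact_force: [-0.3, 0.1, 0.3]
gripper_width: 0.0702
```

```bash
python3 go.py cell_small .11;python3 look.py side c6 425 200 5
```

```text
t 25.18 tcp [ 0.4945 -0.3841  0.1157] width 0.0702 F [-0.3  0.1  0.3]
shift rows dx,dy,dz [ 0.27 32.39 -6.16] turn rows [ 5.62 -0.05  0.03]
```

View pics/c6.png

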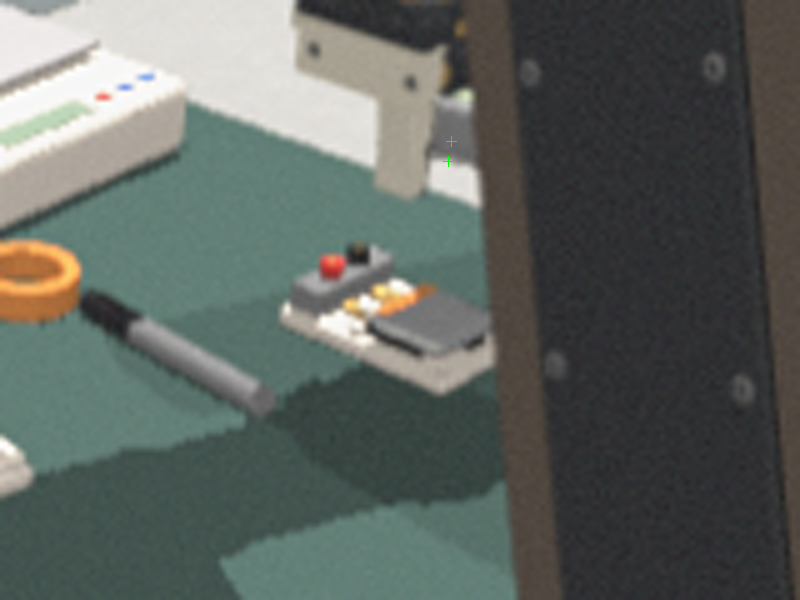

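Emit:
arm_command --plan '[{"dx": 0,"dy": 1,"dz": 0,"wx": 0,"wy": 0,"wz": 0},{"dx": 0,"dy": 1,"dz": 0,"wx": 0,"wy": 0,"wz": 0},{"dx": 0,"dy": 1,"dz": 0,"wx": 0,"wy": 0,"wz": 0},{"dx": 0,"dy": 1,"dz": 0,"wx": 0,"wy": 0,"wz": 0},{"dx": 0,"dy": 1,"dz": 0,"wx": 0,"wy": 0,"wz": 0},{"dx": 0,"dy": 1,"dz": 0,"wx": 0,"wy": 0,"wz": 0},{"dx": 0,"dy": 1,"dz": 0,"wx": 0,"wy": 0,"wz": 0},{"dx": 0,"dy": 1,"dz": 0,"wx": 0,"wy": 0,"wz": 0},{"dx": 0,"dy": 1,"dz": 0,"wx": 0,"wy": 0,"wz": 0},{"dx": 0,"dy": 1,"dz": 0,"wx": 0,"wy": 0,"wz": 0},{"dx": 0,"dy": 1,"dz": 0,"wx": 0,"wy": 0,"wz": 0},{"dx": 0,"dy": 1,"dz": 0,"wx": 0,"wy": 0,"wz": 0},{"dx": 0,"dy": 1,"dz": 0,"wx": 0,"wy": 0,"wz": 0},{"dx": 0,"dy": 1,"dz": 0,"wx": 0,"wy": 0,"wz": 0},{"dx": 0,"dy": 1,"dz": 0,"wx": 0,"wy": 0,"wz": 0},{"dx": 0,"dy": 1,"dz": 0,"wx": 0,"wy": 0,"wz": 0},{"dx": 0,"dy": 1,"dz": 0,"wx": 0,"wy": 0,"wz": 0},{"dx": 0,"dy": 1,"dz": 0,"wx": 0,"wy": 0,"wz": 0},{"dx": 0,"dy": 1,"dz": -0.3,"wx": 0,"wy": 0,"wz": 0},{"dx": 0,"dy": 1,"dz": -0.3,"wx": 0,"wy": 0,"wz": 0}]' --fingers -0.2

```text
time_s: 26.9
tcp_pos: [0.4996, 0.029, 0.1348]
eef_rot: [-15.1, 88.6, -16.9]
contact_force: [-0.1, 0.2, -0.1]
gripper_width: 0.0525
```

```bash
python3 go.py cell_small .11
```

```text
t 26.9 tcp [0.4996 0.029  0.1348] width 0.0525 F [-0.1  0.2 -0.1]
shift rows dx,dy,dz [ 1.03 11.73 -5.9 ] turn rows [5.58 0.3  0.01]
```

Emit:
arm_command --plan '[{"dx": 0,"dy": 1,"dz": -0.5,"wx": 0,"wy": 0.3,"wz": 0},{"dx": 0,"dy": 1,"dz": -0.5,"wx": 0,"wy": 0,"wz": 0},{"dx": 0,"dy": 1,"dz": -0.5,"wx": 0,"wy": 0,"wz": 0},{"dx": 0,"dy": 1,"dz": -0.5,"wx": 0,"wy": 0,"wz": 0},{"dx": 0,"dy": 1,"dz": -0.5,"wx": 0,"wy": 0,"wz": 0},{"dx": 0,"dy": 1,"dz": -0.5,"wx": 0,"wy": 0,"wz": 0},{"dx": 0.1,"dy": 1,"dz": -0.5,"wx": 0,"wy": 0,"wz": 0},{"dx": 0.1,"dy": 1,"dz": -0.5,"wx": 0,"wy": 0,"wz": 0},{"dx": 0.1,"dy": 1,"dz": -0.5,"wx": 0,"wy": 0,"wz": 0},{"dx": 0.1,"dy": 1,"dz": -0.5,"wx": 0,"wy": 0,"wz": 0},{"dx": 0.1,"dy": 1,"dz": -0.5,"wx": 0,"wy": 0,"wz": 0},{"dx": 0,"dy": 0.5,"dz": -0.3,"wx": 0,"wy": 0,"wz": 0},{"dx": 0,"dy": 0,"dz": 0,"wx": 1,"wy": 0,"wz": 0},{"dx": 0,"dy": 0,"dz": 0,"wx": 1,"wy": 0,"wz": 0},{"dx": 0,"dy": 0,"dz": 0,"wx": 1,"wy": 0,"wz": 0},{"dx": 0,"dy": 0,"dz": 0,"wx": 1,"wy": 0,"wz": 0},{"dx": 0,"dy": 0,"dz": 0,"wx": 1,"wy": 0,"wz": 0},{"dx": 0,"dy": 0,"dz": 0,"wx": 0.4,"wy": 0,"wz": 0},{"dx": 0,"dy": 0,"dz": 0,"wx": 0,"wy": 0,"wz": 0}]' --fingers -0.2

```text
time_s: 28.48
tcp_pos: [0.3926, 0.276, 0.1373]
eef_rot: [131.0, 89.0, 104.9]
contact_force: [-0.2, 0.5, 0.3]
gripper_width: 0.0522
```

```bash
python3 go.py cell_small .05; python3 look.py top d1 320 240 2;python3 look.py side d2 270 350 5
```

```text
t 28.48 tcp [0.3926 0.276  0.1373] width 0.0522 F [-0.2  0.5  0.3]
shift rows dx,dy,dz [ 4.35 -0.54  0.11] turn rows [ 0.28 -0.15 -0.17]
```

View pics/d1.png

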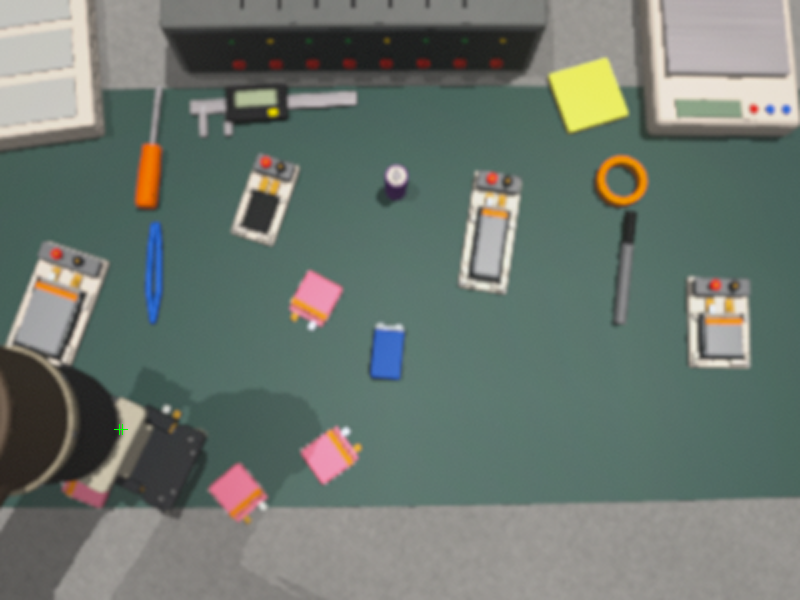

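View pics/d2.png

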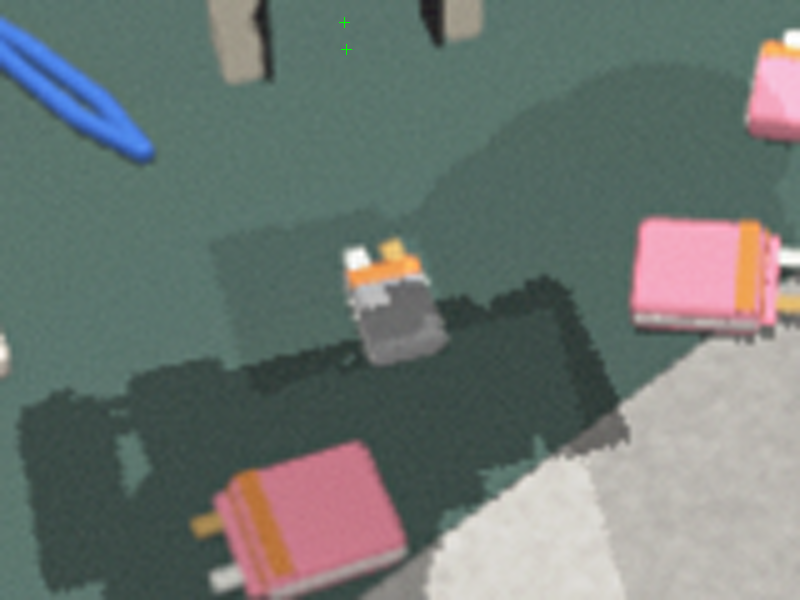

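Emit:
arm_command --plan '[{"dx": 0.8,"dy": -0.52,"dz": 0.1,"wx": 0.27,"wy": -0.15,"wz": -0.15},{"dx": 0.9,"dy": 0,"dz": 0,"wx": 0,"wy": 0,"wz": 0},{"dx": 0.9,"dy": 0,"dz": 0,"wx": 0,"wy": 0,"wz": 0},{"dx": 0.9,"dy": 0,"dz": 0,"wx": 0,"wy": 0,"wz": 0},{"dx": 0.8,"dy": 0,"dz": 0,"wx": 0,"wy": 0,"wz": 0},{"dx": 0,"dy": 0,"dz": 0,"wx": 0,"wy": 0,"wz": 0}]'

```text
time_s: 29.08
tcp_pos: [0.3947, 0.2643, 0.0503]
eef_rot: [132.6, 89.4, 105.6]
contact_force: [-0.7, -0.3, -0.0]
gripper_width: 0.0526
```

```bash
python3 go.py cell_small .015;python3 look.py side d3 270 350 5
```

```text
t 29.08 tcp [0.3947 0.2643 0.0503] width 0.0526 F [-0.7 -0.3 -0. ]
shift rows dx,dy,dz [ 1.77 -0.02 -0.28] turn rows [ 0.08 -0.09 -0.1 ]
```

View pics/d3.png

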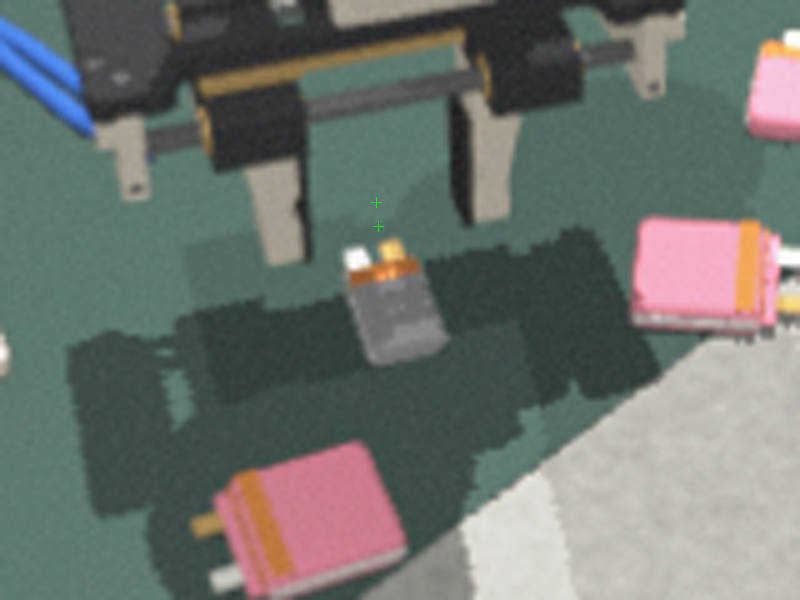

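Emit:
arm_command --plan '[{"dx": 0.7,"dy": 0,"dz": -0.28,"wx": 0.08,"wy": -0.09,"wz": -0.08},{"dx": 0.7,"dy": 0,"dz": 0,"wx": 0,"wy": 0,"wz": 0},{"dx": 0.25,"dy": 0,"dz": 0,"wx": 0,"wy": 0,"wz": 0},{"dx": 0,"dy": 0,"dz": 0,"wx": 0,"wy": 0,"wz": 0}]'

```text
time_s: 29.47
tcp_pos: [0.395, 0.2679, 0.0216]
eef_rot: [135.0, 89.3, 108.0]
contact_force: [0.7, 1.1, -0.2]
gripper_width: 0.0524
```

```bash
python3 go.py cell_small .0145;python3 look.py side d4 270 350 5
```

```text
t 29.47 tcp [0.395  0.2679 0.0216] width 0.0524 F [ 0.7  1.1 -0.2]
shift rows dx,dy,dz [ 0.35 -0.17 -0.22] turn rows [ 0.08 -0.11 -0.11]
```

View pics/d4.png

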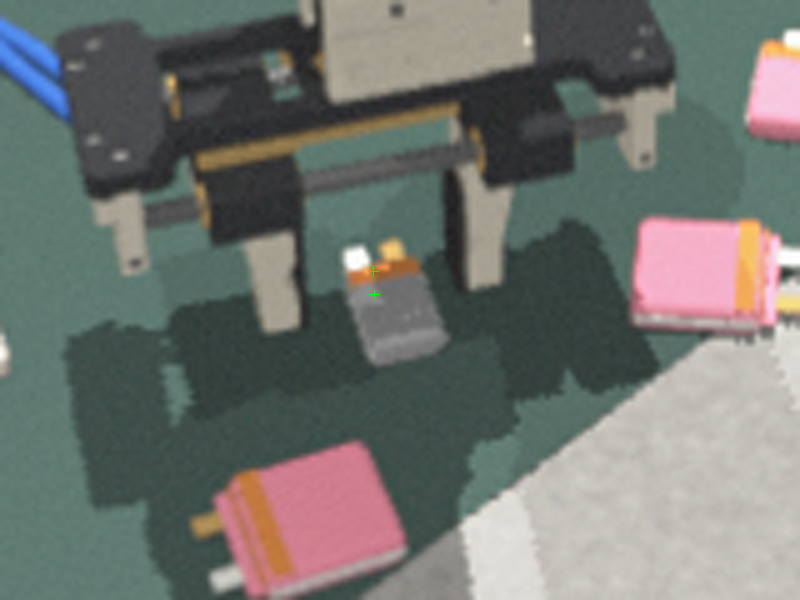

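Emit:
arm_command --plan '[{"dx": 0.35,"dy": -0.17,"dz": -0.25,"wx": 0.08,"wy": -0.11,"wz": -0.1},{"dx": 0,"dy": 0,"dz": 0,"wx": 0,"wy": 0,"wz": 0}]'

```text
time_s: 29.68
tcp_pos: [0.3928, 0.2662, 0.0163]
eef_rot: [156.1, 89.4, 129.0]
contact_force: [0.5, -1.0, 0.0]
gripper_width: 0.0526
```

```bash
python3 go.py cell_small .0145
```

```text
t 29.68 tcp [0.3928 0.2662 0.0163] width 0.0526 F [ 0.5 -1.   0. ]
shift rows dx,dy,dz [ 0.09 -0.04 -0.16] turn rows [ 0.06 -0.13 -0.06]
```

Emit:
arm_command --plan '[{"dx": 0.08,"dy": -0.04,"dz": -0.2,"wx": 0.05,"wy": -0.12,"wz": -0.05},{"dx": 0,"dy": 0,"dz": 0,"wx": 0,"wy": 0,"wz": 0},{"dx": 0,"dy": 0,"dz": 0,"wx": 0,"wy": 0,"wz": 0},{"dx": 0,"dy": 0,"dz": 0,"wx": 0,"wy": 0,"wz": 0},{"dx": 0,"dy": 0,"dz": 0,"wx": 0,"wy": 0,"wz": 0},{"dx": 0,"dy": 0,"dz": 0,"wx": 0,"wy": 0,"wz": 0},{"dx": 0,"dy": 0,"dz": 0,"wx": 0,"wy": 0,"wz": 0},{"dx": 0,"dy": 0,"dz": 0,"wx": 0,"wy": 0,"wz": 0}]' --fingers 1 --force 30

```text
time_s: 30.35
tcp_pos: [0.3923, 0.2661, 0.0163]
eef_rot: [157.1, 89.4, 130.0]
contact_force: [-0.3, 1.0, -0.4]
gripper_width: 0.0254
```

```bash
python3 go.py cell_small .0145;python3 look.py side d5 270 350 5; python3 go.py jig_small .11
```

```text
t 30.35 tcp [0.3923 0.2661 0.0163] width 0.0254 F [-0.3  1.  -0.4]
shift rows dx,dy,dz [ 0.09 -0.03 -0.14] turn rows [ 0.07 -0.13 -0.05]
t 30.4 tcp [0.3923 0.2661 0.0163] width 0.0256 F [-0.  -0.7 -0.4]
shift rows dx,dy,dz [-4.83  0.79 13.91] turn rows [-2.05 -0.12 -0.06]
```

View pics/d5.png

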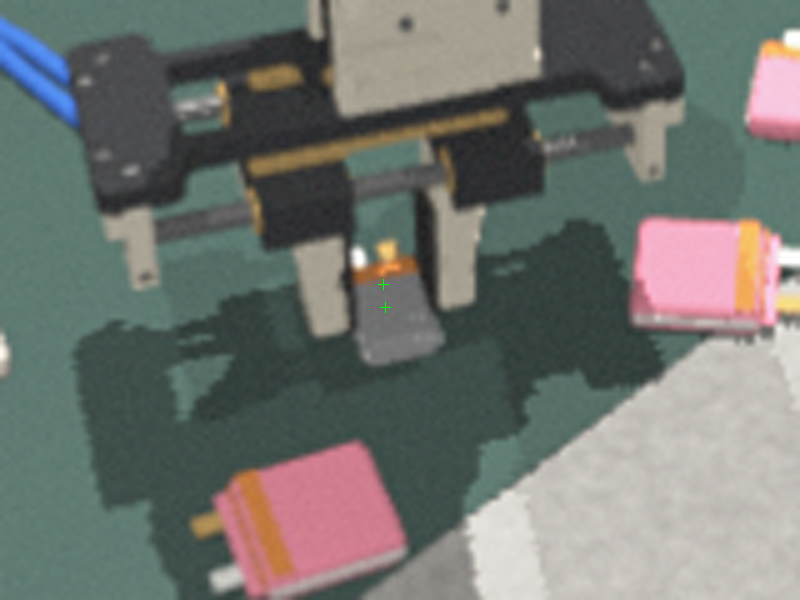

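Emit:
arm_command --plan '[{"dx": -0.5,"dy": 0,"dz": 0,"wx": 0,"wy": -0.1,"wz": 0},{"dx": -0.8,"dy": 0,"dz": 0,"wx": 0,"wy": 0,"wz": 0},{"dx": -1,"dy": 0,"dz": 0,"wx": 0,"wy": 0,"wz": 0},{"dx": -1,"dy": 0,"dz": 0,"wx": 0,"wy": 0,"wz": 0},{"dx": -1,"dy": 0,"dz": 0.5,"wx": 0,"wy": 0,"wz": 0},{"dx": 0,"dy": 0.06,"dz": 1,"wx": 0,"wy": 0,"wz": 0},{"dx": 0,"dy": 0.06,"dz": 1,"wx": 0,"wy": 0,"wz": 0},{"dx": 0,"dy": 0.06,"dz": 1,"wx": 0,"wy": 0,"wz": 0},{"dx": 0,"dy": 0.06,"dz": 1,"wx": 0,"wy": 0,"wz": 0},{"dx": 0,"dy": 0.06,"dz": 1,"wx": 0,"wy": 0,"wz": 0},{"dx": 0,"dy": 0.06,"dz": 1,"wx": 0,"wy": 0,"wz": 0},{"dx": 0,"dy": 0.06,"dz": 1,"wx": 0,"wy": 0,"wz": 0},{"dx": 0,"dy": 0.06,"dz": 1,"wx": 0,"wy": 0,"wz": 0},{"dx": 0,"dy": 0.06,"dz": 1,"wx": 0,"wy": 0,"wz": 0},{"dx": 0,"dy": 0.06,"dz": 1,"wx": 0,"wy": 0,"wz": 0},{"dx": 0,"dy": 0.06,"dz": 1,"wx": 0,"wy": 0,"wz": 0},{"dx": 0,"dy": 0.06,"dz": 1,"wx": 0,"wy": 0,"wz": 0},{"dx": 0,"dy": 0,"dz": 0.9,"wx": -1,"wy": 0,"wz": 0},{"dx": 0,"dy": 0,"dz": 0,"wx": -1,"wy": 0,"wz": 0},{"dx": 0,"dy": 0,"dz": 0,"wx": 0,"wy": 0,"wz": 0}]'

```text
time_s: 32.07
tcp_pos: [0.6539, 0.1465, 0.1216]
eef_rot: [78.0, 89.5, 60.9]
contact_force: [-0.9, 0.0, -1.3]
gripper_width: 0.0255
```

```bash
python3 go.py jig_small .055 2.7 -0.85; python3 look.py side d6 240 250 5
```

```text
t 32.07 tcp [0.6539 0.1465 0.1216] width 0.0255 F [-0.9  0.  -1.3]
shift rows dx,dy,dz [ 3.33  0.19 -0.24] turn rows [ 0.11  0.02 -0.1 ]
```

View pics/d6.png

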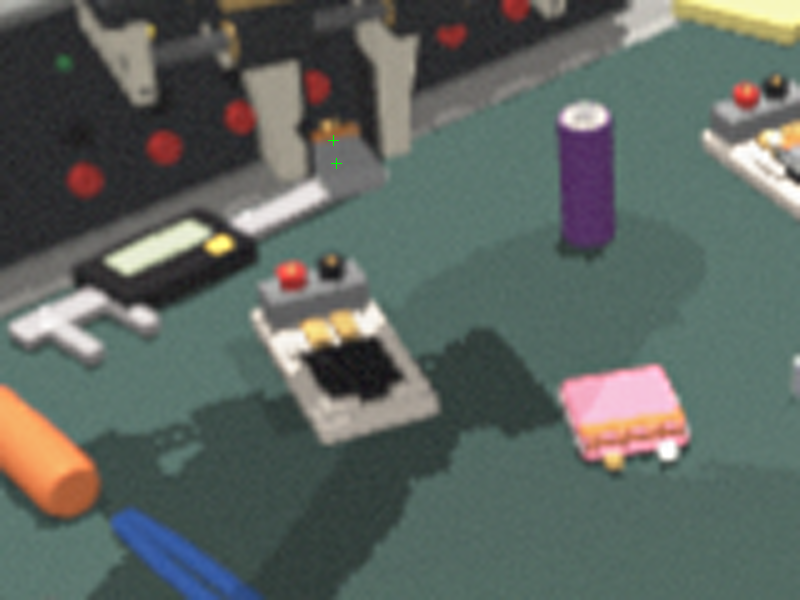

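Emit:
arm_command --plan '[{"dx": 0.7,"dy": 0.19,"dz": -0.24,"wx": 0.1,"wy": 0,"wz": -0.1},{"dx": 1,"dy": 0,"dz": 0,"wx": 0,"wy": 0,"wz": 0},{"dx": 1,"dy": 0,"dz": 0,"wx": 0,"wy": 0,"wz": 0},{"dx": 0.6,"dy": 0,"dz": 0,"wx": 0,"wy": 0,"wz": 0},{"dx": 0,"dy": 0,"dz": 0,"wx": 0,"wy": 0,"wz": 0}]'

```text
time_s: 32.53
tcp_pos: [0.6501, 0.1529, 0.058]
eef_rot: [28.5, 89.6, 10.0]
contact_force: [-0.3, -0.3, -0.9]
gripper_width: 0.0254
```

```bash
python3 go.py jig_small .0268 2.7 -0.85; python3 look.py side d7 240 250 5
```

```text
t 32.53 tcp [0.6501 0.1529 0.058 ] width 0.0254 F [-0.3 -0.3 -0.9]
shift rows dx,dy,dz [ 1.56 -0.03  0.03] turn rows [-0.2   0.07 -0.04]
```

View pics/d7.png

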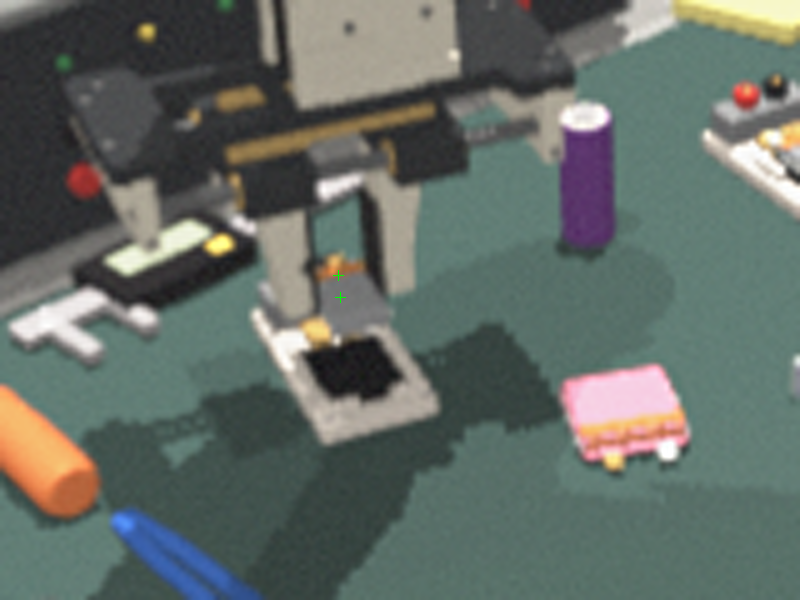

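```bash
python3 - <<'E'
from h import *
print(back("top",[[317.5,177]],.064), back("top",[[321,190]],.0))
E
```

```text
[[ 0.67424319 -0.00553628  0.064     ]] [[ 0.6607891 -0.0146423  0.       ]]
```

Emit:
arm_command --plan '[{"dx": 0.8,"dy": -0.03,"dz": 0.03,"wx": -0.18,"wy": 0.05,"wz": -0.04},{"dx": 0.5,"dy": 0,"dz": 0,"wx": 0,"wy": 0,"wz": 0},{"dx": 0,"dy": 0,"dz": 0,"wx": 0,"wy": 0,"wz": 0}]'

```text
time_s: 32.83
tcp_pos: [0.6527, 0.1534, 0.0356]
eef_rot: [25.9, 89.6, 8.2]
contact_force: [0.3, 0.4, -0.5]
gripper_width: 0.0259
```

```bash
python3 go.py jig_small .0268 2.7 -0.85; python3 look.py side d8 240 250 5
```

```text
t 32.83 tcp [0.6527 0.1534 0.0356] width 0.0259 F [ 0.3  0.4 -0.5]
shift rows dx,dy,dz [ 0.44 -0.1  -0.08] turn rows [-0.02  0.07 -0.04]
```

View pics/d8.png

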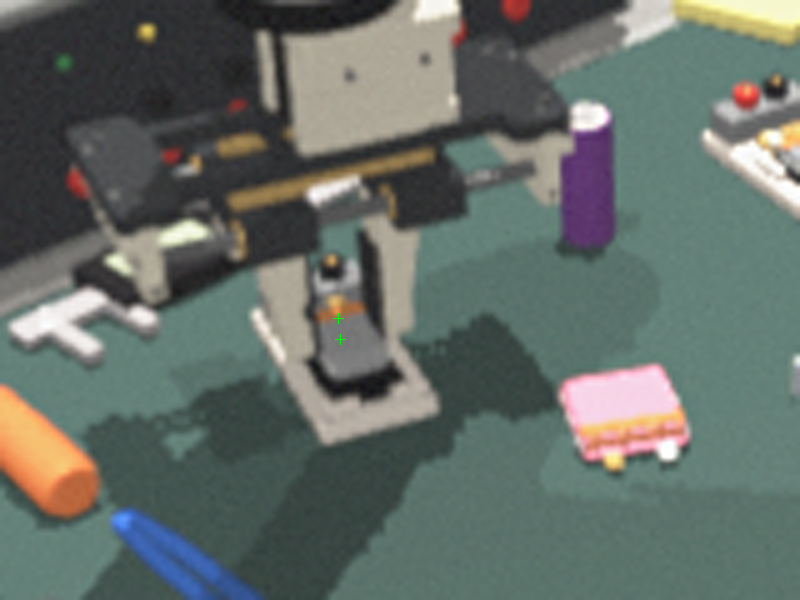

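Emit:
arm_command --plan '[{"dx": 0.35,"dy": -0.1,"dz": -0.08,"wx": 0,"wy": 0.06,"wz": -0.04},{"dx": 0.07,"dy": 0,"dz": 0,"wx": 0,"wy": 0,"wz": 0},{"dx": 0,"dy": 0,"dz": 0,"wx": 0,"wy": 0,"wz": 0}]'

```text
time_s: 33.13
tcp_pos: [0.6518, 0.1524, 0.0294]
eef_rot: [22.1, 89.8, 4.4]
contact_force: [0.2, -0.1, -1.0]
gripper_width: 0.0252
```

```bash
python3 go.py jig_small .0265 2.7 -0.85; python3 look.py side d9 240 250 5
```

```text
t 33.13 tcp [0.6518 0.1524 0.0294] width 0.0252 F [ 0.2 -0.1 -1. ]
shift rows dx,dy,dz [ 0.15 -0.03 -0.05] turn rows [-0.02  0.04 -0.02]
```

View pics/d9.png

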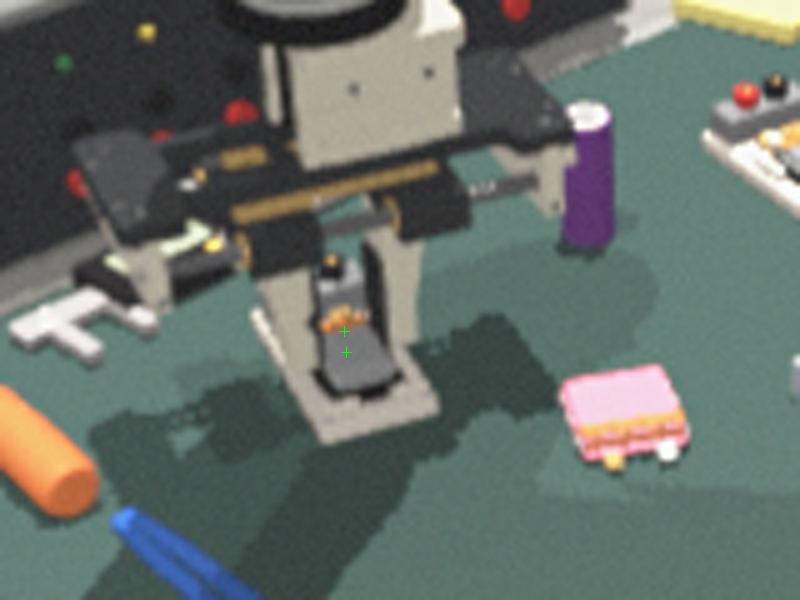

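Emit:
arm_command --plan '[{"dx": 0.14,"dy": -0.03,"dz": -0.05,"wx": 0,"wy": 0.03,"wz": 0},{"dx": 0,"dy": 0,"dz": 0,"wx": 0,"wy": 0,"wz": 0}]'

```text
time_s: 33.35
tcp_pos: [0.6507, 0.1522, 0.027]
eef_rot: [59.0, 89.9, 41.3]
contact_force: [0.1, -0.0, -1.1]
gripper_width: 0.0254
```

Emit:
arm_command --plan '[{"dx": 0,"dy": 0,"dz": 0,"wx": 0,"wy": 0,"wz": 0},{"dx": 0,"dy": 0,"dz": 0,"wx": 0,"wy": 0,"wz": 0},{"dx": 0,"dy": 0,"dz": 0,"wx": 0,"wy": 0,"wz": 0},{"dx": 0,"dy": 0,"dz": 0,"wx": 0,"wy": 0,"wz": 0},{"dx": 0,"dy": 0,"dz": 0,"wx": 0,"wy": 0,"wz": 0},{"dx": 0,"dy": 0,"dz": 0,"wx": 0,"wy": 0,"wz": 0},{"dx": -0.4,"dy": 0,"dz": 0,"wx": 0,"wy": 0,"wz": 0},{"dx": -0.8,"dy": 0,"dz": 0,"wx": 0,"wy": 0,"wz": 0},{"dx": -1,"dy": 0,"dz": 0,"wx": 0,"wy": 0,"wz": 0},{"dx": -1,"dy": 0,"dz": 0,"wx": 0,"wy": 0,"wz": 0},{"dx": -1,"dy": 0,"dz": 0,"wx": 0,"wy": 0,"wz": 0},{"dx": -1,"dy": 0,"dz": -1,"wx": 0,"wy": 0,"wz": 0},{"dx": 0,"dy": 0,"dz": -1,"wx": 0,"wy": 0,"wz": 0},{"dx": 0,"dy": 0,"dz": -1,"wx": 0,"wy": 0,"wz": 0},{"dx": 0,"dy": 0,"dz": -1,"wx": 0,"wy": 0,"wz": 0},{"dx": 0,"dy": 0,"dz": -1,"wx": 0,"wy": 0,"wz": 0},{"dx": 0,"dy": 0,"dz": -1,"wx": 0,"wy": 0,"wz": 0},{"dx": 0,"dy": 0,"dz": -1,"wx": 0,"wy": 0,"wz": 0},{"dx": 0,"dy": 0,"dz": -1,"wx": 0,"wy": 0,"wz": 0},{"dx": 0,"dy": 0,"dz": 0,"wx": 0,"wy": 0,"wz": 0}]' --fingers -0.2

```text
time_s: 35.02
tcp_pos: [0.494, 0.2017, 0.1446]
eef_rot: [49.4, 89.4, 31.5]
contact_force: [-1.1, -0.1, -0.7]
gripper_width: 0.0524
```

```bash
python3 go.py jig_small .0265 2.7 -0.85; python3 look.py side d10 320 240 2; python3 look.py top d11 320 240 2
```

```text
t 35.02 tcp [0.494  0.2017 0.1446] width 0.0524 F [-1.1 -0.1 -0.7]
shift rows dx,dy,dz [5.96 0.   8.17] turn rows [-0.05  0.08 -0.09]
```

View pics/d10.png

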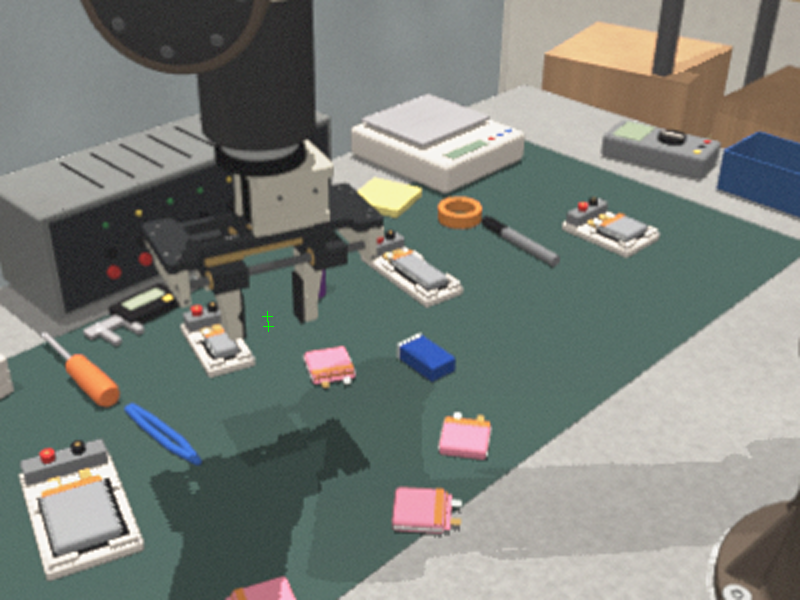

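View pics/d11.png

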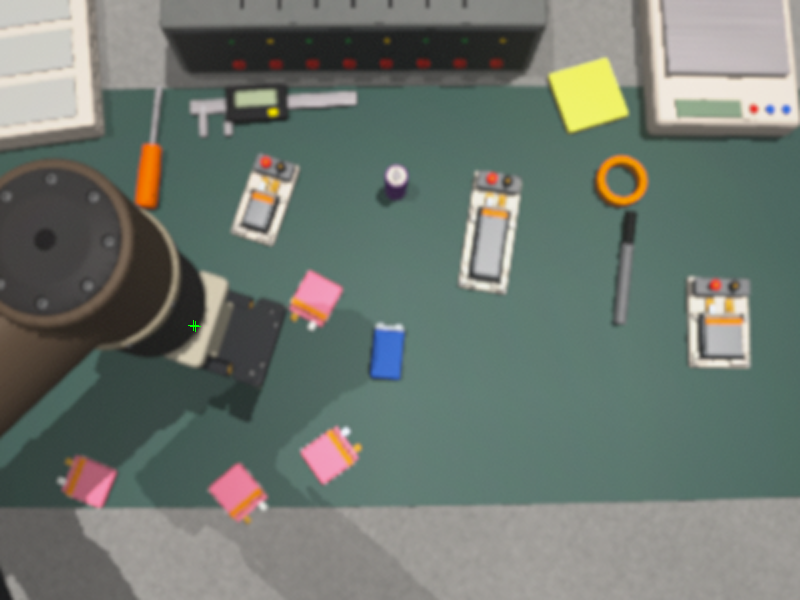

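Emit:
arm_command --plan '[{"dx": -1,"dy": -1,"dz": -0.5,"wx": 0,"wy": 0,"wz": 0},{"dx": 0,"dy": -1,"dz": -0.5,"wx": 0,"wy": 0,"wz": 0},{"dx": 0,"dy": -1,"dz": 0,"wx": 0,"wy": 0,"wz": 0},{"dx": 0,"dy": -1,"dz": 0,"wx": 0,"wy": 0,"wz": 0},{"dx": 0,"dy": -1,"dz": 0,"wx": 0,"wy": 0,"wz": 0},{"dx": 0,"dy": -1,"dz": 0,"wx": 0,"wy": 0,"wz": 0},{"dx": 0,"dy": -1,"dz": 0,"wx": 0,"wy": 0,"wz": 0},{"dx": 0,"dy": -1,"dz": 0,"wx": 0,"wy": 0,"wz": 0},{"dx": 0,"dy": 0,"dz": 0,"wx": 0,"wy": 0,"wz": 0}]'

```text
time_s: 35.87
tcp_pos: [0.4297, 0.0453, 0.1647]
eef_rot: [37.7, 89.3, 19.8]
contact_force: [-0.2, 0.0, -0.2]
gripper_width: 0.0524
```

```bash
cat > fin.py <<'E'
from fit import *
import json
P=json.load(open("poses.json")); img,dep=r.capture("top"); np.save("last_top.npy",img)
tiles=[]
for s in("long","wide","square","small"):
    j=P["jig_"+s]; c=np.array([np.cos(j[2]),np.sin(j[2])]); ce=np.array(j[:2])-.017*c
    L,W=D["cell_"+s]; l,w=J["jig_"+s][2:]
    # rectified view at z=.022 in jig recess frame, 0.5 mm/px
    g=np.arange(-60,60,.5)/1000; X,Y=np.meshgrid(g,g)  # rows: Y, cols: X
    wx=ce[0]+c[0]*X-c[1]*Y; wy=ce[1]+c[1]*X+c[0]*Y
    px=proj("top",np.c_[wx.ravel(),wy.ravel(),np.full(wx.size,.022)]).reshape(*X.shape,2).astype(np.float32)
    t=cv2.remap(img,px[...,0],px[...,1],cv2.INTER_CUBIC).astype(np.float32)
    v=t[...,2] # blue: tape dark,silver bright ; red: both
    rr=t[...,0]
    row=rr[np.abs(g)<=w/2000*1.0][:,:]
    py=np.median(rr[:,np.abs(g)<.012],axis=1); pxx=np.median(rr[np.abs(g)<.008],axis=0)
    th=(np.median(py[np.abs(g)<.008])+np.percentile(py[np.abs(g)<w/2000+.002],3))/2
    def edges(p):
        i=int(len(p)/2); a=i
        while p[a]>th: a-=1
        b=i
        while p[b]>th: b+=1
        return g[a]*1000,g[b]*1000
    ey=edges(py); ex=edges(pxx)
    zc=r and None
    k=proj("top",[[*ce,.022]])[0].round().astype(int); R=6
    print(s,"y edges",ey,"centre",np.mean(ey),"| x edges",ex,"from -x edge:",ex[0]+L/2)
    t=t.clip(0,255).astype(np.uint8)[:,:,::-1].copy()
    cv2.rectangle(t,(int(120-l),int(120-w)),(int(120+l),int(120+w)),(0,255,0),1)
    cv2.rectangle(t,(int(120-L),int(120-W)),(int(120+L),int(120+W)),(255,0,255),1)
    tiles.append(t)
cv2.imwrite("pics/fin.png",np.vstack([np.hstack(tiles[:2]),np.hstack(tiles[2:])]))
cv2.imwrite("pics/fint.png",img[:,:,::-1])
E
python3 fin.py
```

```text
long y edges (np.float64(-15.0), np.float64(13.5)) centre -0.75 | x edges (np.float64(-39.5), np.float64(59.5)) from -x edge: 0.5Traceback (most recent call last):
  File "fin.py", line 24, in <module>
    ey=edges(py); ex=edges(pxx)
                     ~~~~~^^^^^
  File "fin.py", line 22, in edges
    while p[b]>th: b+=1
          ~^^^
IndexError: index 240 is out of bounds for axis 0 with size 240
```

```bash
sed -i 's/while p\[b\]>th/while b<len(p)-1 and p[b]>th/; s/while p\[a\]>th/while a>0 and p[a]>th/' fin.py; python3 fin.py
```

```text
long y edges (np.float64(-15.0), np.float64(13.5)) centre -0.75 | x edges (np.float64(-39.5), np.float64(59.5)) from -x edge: 0.5
wide y edges (np.float64(-28.0), np.float64(35.0)) centre 3.5 | x edges (np.float64(-38.0), np.float64(59.5)) from -x edge: 0.0
square y edges (np.float64(-31.5), np.float64(23.0)) centre -4.25 | x edges (np.float64(-24.5), np.float64(47.0)) from -x edge: -1.5
small y edges (np.float64(-13.5), np.float64(24.0)) centre 5.25 | x edges (np.float64(-20.5), np.float64(40.5)) from -x edge: -0.5
```

View pics/fin.png

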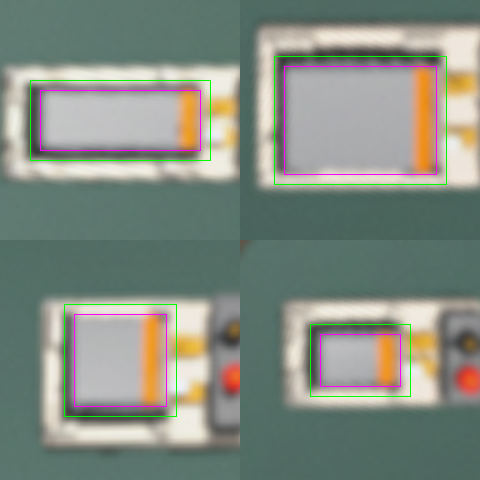

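View pics/fint.png

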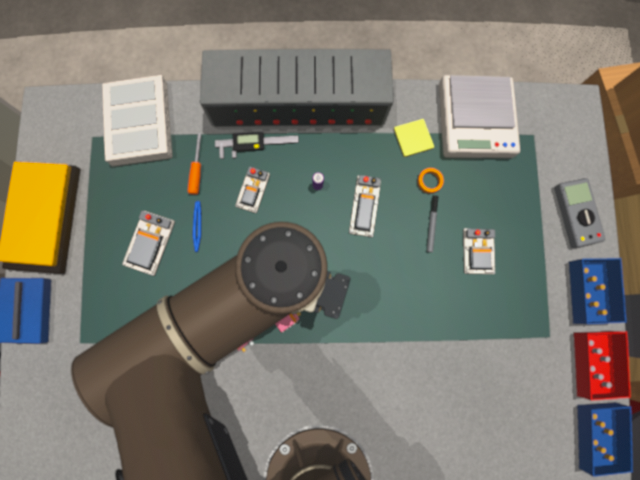

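```bash
python3 - <<'E'
from plant import r
print(r.close_job()); 
E
```

```text
the job is handed in; nothing more can be done
None
```

All four silver pouch cells are in their own jigs, set down and released. I handed the job in at about 36 s of the 106 s allowed, and the hand-in gave no verdict.

- **Centring and seating:** in the last top picture, each cell's outline lies within about 1–1.5 mm of the ideal spot in its recess. All four are turned with the jig, with tabs at the brass contacts. Seating height was judged only from the pictures and the arm's height at release, not measured separately.
- **Cells to leave alone:** the round cell stands where it began in the last picture. The blue cell was last seen unmoved about a second earlier, because the arm hid it in the final view. The pink look-alikes were not used.

Some checks disagreed or failed:
- The side camera placed everything about 4–6 mm away from the top camera. I trusted the top camera after seeing the long cell shift when it was gripped.
- My first automatic check of the long cell latched onto the white jig walls and gave a wrong offset.
- The final edge-finding numbers were wrong the same way across the width of the wide, square and small cells, so I read those from the overlay picture instead.
- The wide cell's first grip was too high, so I opened and gripped it again lower before lifting.

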